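# Rock the angle gauge on the stud to its mark and hold it

### The arm

A 6-joint arm with a two-finger parallel gripper is mounted at the origin on the work surface; the furniture and walls round the work are solid. World frame = base frame: x ahead of the robot, y to its left, z up, the work surface at z = 0. Lengths are in m, angles in rad, forces in N, time in s.
With the tool pointing down it reaches from about 0.275 to 0.975 m from the base axis. Payload 8.4 kg.
Tool frame: the origin (TCP) lies midway between the tips of the shut fingers; the grasp point (between the pads) lies 19 mm behind it; z points along the fingers, y is the line along which they close (so a half turn about z gives the same grasp; the last joint's range is limited). The gripper opens to 92 mm and grips with 3 to 60 N. Pads are 20 mm wide; open, the fingers measure 128 mm over their backs; the gripper's body (75 mm by 189 mm) begins 69 mm behind the grasp point.
Start: joints at [-1.164, 0.353, 1.633, -0, 1.155, -0.002], TCP at [0.248, -0.574, 0.192] pointing down, gripper open.
Joint ranges: [-2.63, 2.63], [-0.92, 2.1], [0.06, 2.66], [-1.3, 4.44], [0, 2.69], [-3.02, 3.02]. Speed limits (rad/s): [2.22, 2.22, 2.79, 3.14, 3.14, 3.14].

### API

Orientations are given as a unit quaternion [x, y, z, w].
In Python, from plant import arm, eyes gives the robot as it stands.
- The arm moves only by the tool move_arm, never from a script. Its argument "plan" is one flat list of numbers, 7 for each row, row after row: the opening, from 0 (shut) to 1 (fully open), then the shift along the tool's x, y, z in mm, then the turn, a rotation vector about the tool's x, y, z in degrees. In form: [hand, tx, ty, tz, rx, ry, rz, hand, tx, ty, tz, rx, ry, rz, ...]. A call has 1 to 5 rows; each row is the pose to reach, as a shift and turn from the pose commanded when the call began, along the tool's axes at that moment; what a row does not reach only later rows make up. A row lasts 1/8 s, in which the tool goes at most 62.5 mm and 10.7 degrees, less where a joint would pass 70% of its speed; a pose out of reach is approached as far as the arm can. A call with a gripper value outside its range is refused whole. The fingers move at their own pace and stop on an object; "squeeze" is the grip in N (left out, the last holds). Time passes only in rows, so rows that repeat a pose let the fingers close. It gives the time, the measured TCP pose, the force, the opening and the grip force at its end, in the units of the state.
- arm.state(): the state, without advancing time (a new reading comes with each control period).
- eyes.camera(name): name is "side" or "top" or "wrist"; returns a dict with "image" (384x512x3 uint8, blue, green, red), "vertical_fov" (degrees; the focal length in pixels is half the picture's height over the tangent of half this angle, whatever the lens; pixels are square), "cx", "cy" (the principal point, pixels), "origin" and "orientation" of the camera in the world. Camera axes: x right, y up, looking along -z (the intrinsics and any distortion apply to the point x, -y, -z); pixel columns grow to the right and rows downward; lengths in m; the calibration is good to about 2 mm. A picture is of the moment at which its call begins. There is no depth.
- arm.sign_off(): hands the job in; it is judged then, once.
The state is a dict: "time": time; "qpos": joint angles; "joint_velocities": joint speeds; "joint_torque": joint torques, N m; "ee_pos": TCP position; "tcp_rot": TCP orientation; "contact_force": force on the tool from outside, world axes, zero at the start; "wrist_torque": the same for the moment, N m; "grip_width": finger opening in m; "grasp_force": force on a finger pad.
Only numpy, scipy, OpenCV 4.12 (cv2) and the standard library are available. Lean on these libraries where they do the work, as an engineer would, in place of code of your own. Each camera call takes 0.05 s, during which the arm holds its last target. There are 200 camera calls.

### The job

Pick up the blue pendulum angle gauge by the black grip on its top and seat the V groove of its foot on the round steel stud of the wooden block, groove along the bar. Rock it on the stud until its swinging black pointer settles on the red mark of the dial, and finish while still gripping it there, the foot resting on the stud without bearing down hard. Leave the screwdriver, tape roll and green tin where they are.

Things in the scene. Friction and masses are not known exactly. Their poses are not given: they have to be found in the camera images.
- gauge: Loose angle gauge, 0.24 to 0.44 kg, on its foot. Origin: centre of underside; z up, x normal to the white dial (which faces -x), y along its width. Aluminium foot 38 (x) x 70 (y) x 28 mm, 90 degree V groove along x in its underside, 28 mm wide, 14 deep. Blue round case, 84 mm diameter, axis at z = 64 mm. On top a black grip 34 (x) x 24 (y) mm, from z = 111 to 145 mm.
- gauge_grip (a point): Centre of the gauge's black grip, 128 mm above its underside, axes as the gauge's. Take it across its 24 mm (y).
- gauge_groove (a point): Point in the gauge's V groove, 1.3 mm above the underside on the centre line, axes as the gauge's: it coincides with the axis of the stud's bar when the gauge is seated, at any rocking angle.
- pointer (a joint): Angle (rad) of the pendulum pointer about the gauge's x axis; 0 = towards the grip, positive = towards the gauge's -y (right, facing the dial). Weighted below its pivot (64 mm above the underside), its tip swings to point straight up and settles in about 1 s. Turning the gauge by -a about its x (grip towards +y for positive a) makes it settle at a.
- mark (a joint): Angle (rad) of the red mark on the gauge's dial, measured as the pointer's; between 0.15 and 0.40. Stiff: it stays where it is set.
- pointer_tip (a point): Near the tip of the black pointer, 34 mm from its pivot; z runs out along the pointer.
- mark_tip (a point): The red mark, 5 mm wide, 34 mm from the pointer's pivot; z runs radially out along it.
- stud_block: Joist offcut fixed to the table, 82 (x) x 72 (y) x 36 mm high, origin at the centre of its underside. On top, along x, a polished round steel bar (the stud), 18 mm diameter, 72 mm long, its axis 68 mm above the table, on a web 8 mm thick. Nothing else stands higher than 40 mm on the block.
- stud_axis (a point): Middle of the axis of the stud's bar, 68 mm above the table, axes as the block's (x along the bar).
- screwdriver: Screwdriver with red handle, 28 x 199 x 30 mm, lying on the table along its y; origin under the centre. To be left alone.
- tape_roll: Black tape roll, 62 mm diameter, 19 mm high; origin under the centre. To be left alone.
- patch_tin: Flat green tin, 88 x 118 x 29 mm; origin under the centre. To be left alone.
There are look-alikes about, which are no part of the job. Of the things that look like the gauge, the larger one is meant.

How it is judged:
By the outcome, as a careful person would: the job done as asked, in the order asked, and still so for the second after the job is handed in, while the arm keeps its last pose, push and grip.
It also fails if it takes over 48 s, if anything falls off the work surface, if the arm or the gripper's body presses on something with over 40 N, if the wrist force passes 120 N, or if a joint passes its speed limit or range.

## Working session

There is one attempt and no reset: what is moved stays moved. The work goes in short steps, Python scripts to look and compute and a tool call to move; the robot and the scene stay as the last step left them, time stands still between calls to the robot, and variables do not carry over. Pictures are saved under pics/ and viewed, at most 10 in all, crops included, and the job is handed in when it is done.

Besides the shell and the picture viewer there is one more tool, called after "Request:" by a JSON object that holds its "api" and its "payload", one argument or row to a line. move_arm: Moves the arm, as the interface text tells. Its arguments: {"type":"object","properties":{"plan":{"type":"array","items":{"type":"number"}},"squeeze":{"type":"number"}},"required":["plan"]}

```bash
ls; mkdir -p pics
cat > h.py <<'E'
import numpy as np, cv2, json
from scipy.spatial.transform import Rotation as R
from plant import arm, eyes
def shot(n,tag):
    c=eyes.camera(n); cv2.imwrite(f'pics/{tag}.png',c['image'])
    d={k:(np.array(v).tolist() if not isinstance(v,(int,float,str)) else v) for k,v in c.items() if k!='image'}
    json.dump(d,open(f'pics/{tag}.json','w')); return c['image'],d
def load(tag): return cv2.imread(f'pics/{tag}.png'),json.load(open(f'pics/{tag}.json'))
def f(d): return 192/np.tan(np.radians(d['vertical_fov'])/2)
E
python3 - <<'E'
from h import *
ims=[]
for n in ('side','top','wrist'):
    i,d=shot(n,n+'0'); ims.append(i); print(n,d)
cv2.imwrite('pics/v1.png',cv2.resize(np.vstack([np.hstack(ims[:2])]),(800,300)))
print(arm.state())
E
```

```text
pics
side {'vertical_fov': 46.883798898908864, 'cx': 248.5874924109861, 'cy': 190.0018245536665, 'origin': [0.4027197364148874, -0.731265807858266, 0.49757933182875613], 'orientation': [0.5314400833940791, -0.04443812309983037, -0.08092580962156465, 0.8420497041829258]}
top {'vertical_fov': 43.93532544566702, 'cx': 255.9137665471361, 'cy': 191.96236925618297, 'origin': [0.3350795235700164, 0.08665955554995419, 1.3032188232206539], 'orientation': [-0.07409966429196833, 0.06625534970857386, 0.7089527837630017, -0.6982158826476971]}
wrist {'vertical_fov': 69.85800495682403, 'cx': 256.879426259775, 'cy': 191.97525281869216, 'origin': [0.3166563202193814, -0.545011863746254, 0.3832058557200423], 'orientation': [-0.10997522329751498, 0.07311207433881065, -0.5442559933533272, 0.8284597084623495]}
{'time': 0.15, 'qpos': array([-1.16440491e+00,  3.53486352e-01,  1.63392928e+00,  6.64073618e-06,
        1.15520280e+00, -2.39070499e-03]), 'joint_velocities': array([-0.00098591, -0.00169547, -0.00240677, -0.00035373, -0.00102364,
       -0.00220251]), 'joint_torque': array([-1.77161837e-04, -5.94208002e+01, -3.34467995e+01,  6.96272962e-02,
        2.04858184e-02, -5.63998060e-05]), 'ee_pos': array([ 0.24828773, -0.57314639,  0.19125242]), 'tcp_rot': array([ 9.79184906e-01,  2.02969595e-01, -9.99254462e-05, -5.03070411e-04]), 'contact_force': array([ 0.29914926, -0.35311176, -0.66254547]), 'wrist_torque': array([-0.00907022, -0.01661014, -0.01542261]), 'grasp_force': 0.0, 'grip_width': 0.09204360668104224}
```

View pics/top0.png

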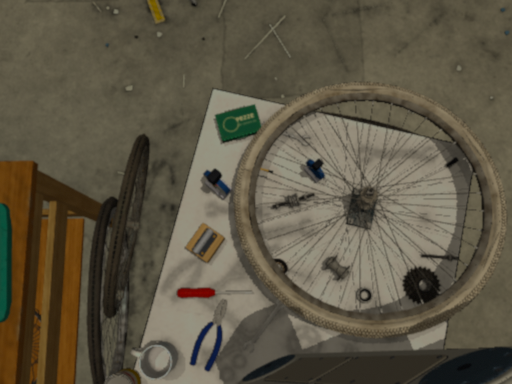

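View pics/side0.png

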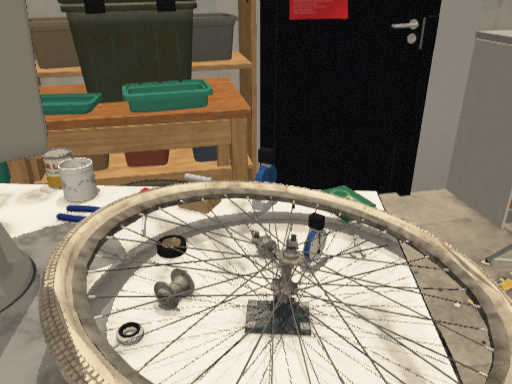

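```bash
cat >> h.py <<'E'
def K(d): return np.array([[f(d),0,d['cx']],[0,f(d),d['cy']],[0,0,1]])
def ray(d,uv):
    v=np.array([(uv[0]-d['cx'])/f(d),-(uv[1]-d['cy'])/f(d),-1.]); v=R.from_quat(d['orientation']).apply(v)
    return np.array(d['origin']),v/np.linalg.norm(v)
def plane(d,uv,z):
    o,v=ray(d,uv); return o+v*(z-o[2])/v[2]
def proj(d,p):
    q=R.from_quat(d['orientation']).inv().apply(np.array(p)-d['origin']); return np.array([d['cx']-f(d)*q[0]/q[2],d['cy']+f(d)*q[1]/q[2]])
def tri(*obs):
    A=np.zeros((3,3));b=np.zeros(3)
    for d,uv in obs:
        o,v=ray(d,uv);P=np.eye(3)-np.outer(v,v);A+=P;b+=P@o
    p=np.linalg.solve(A,b); return p,[np.linalg.norm(np.cross(p-ray(d,uv)[0],ray(d,uv)[1]))*1e3 for d,uv in obs]
E
python3 - <<'E'
from h import *
_,t=load('top0');_,s=load('side0')
for n,uv in dict(gA=(216,183),gB=(316,168),block=(205,242),tin=(237,123),screw=(195,293),axle=(365,205),rimL=(233,200),rimR=(505,200),tape=(420,285)).items():
    print(n,plane(t,uv,0).round(3),plane(t,uv,.14).round(3))
print(tri((t,(209,175)),(s,(266,155))), tri((t,(311,162)),(s,(316,220))),tri((t,(365,192)),(s,(292,242))))
i,_=load('top0');a=cv2.resize(i[150:270,170:340],None,fx=4.7,fy=4.7,interpolation=cv2.INTER_CUBIC)
i,_=load('side0');b=cv2.resize(i[140:270,150:360],None,fx=3.8,fy=3.8,interpolation=cv2.INTER_CUBIC)
cv2.imwrite('pics/a.png',a);cv2.imwrite('pics/b.png',b);print(a.shape,b.shape)
E
```

```text
gA [0.625 0.211 0.   ] [0.594 0.198 0.14 ]
gB [ 0.664 -0.071  0.   ] [ 0.629 -0.054  0.14 ]
block [0.46  0.241 0.   ] [0.447 0.224 0.14 ]
tin [0.801 0.151 0.   ] [0.751 0.144 0.14 ]
screw [0.324 0.267 0.   ] [0.325 0.247 0.14 ]
axle [ 0.556 -0.202  0.   ] [ 0.532 -0.171  0.14 ]
rimL [0.576 0.163 0.   ] [0.55  0.155 0.14 ]
rimR [ 0.564 -0.589  0.   ] [ 0.539 -0.516  0.14 ]
tape [ 0.337 -0.336  0.   ] [ 0.336 -0.291  0.14 ]
(array([0.61797126, 0.21719761, 0.12380612]), [np.float64(0.9089803828729774), np.float64(0.9089803828731057)]) (array([ 0.65530888, -0.04696979,  0.09122343]), [np.float64(1.931911109035588), np.float64(1.9319111090356227)]) (array([ 0.56823438, -0.17519503,  0.13246992]), [np.float64(1.7608030306756686), np.float64(1.7608030306758469)])
(564, 799, 3) (494, 798, 3)
```

View pics/a.png

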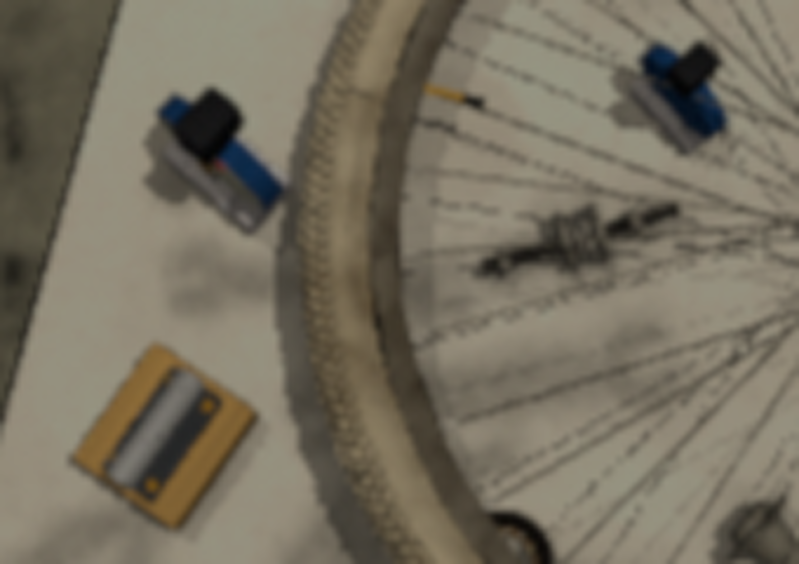

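View pics/b.png

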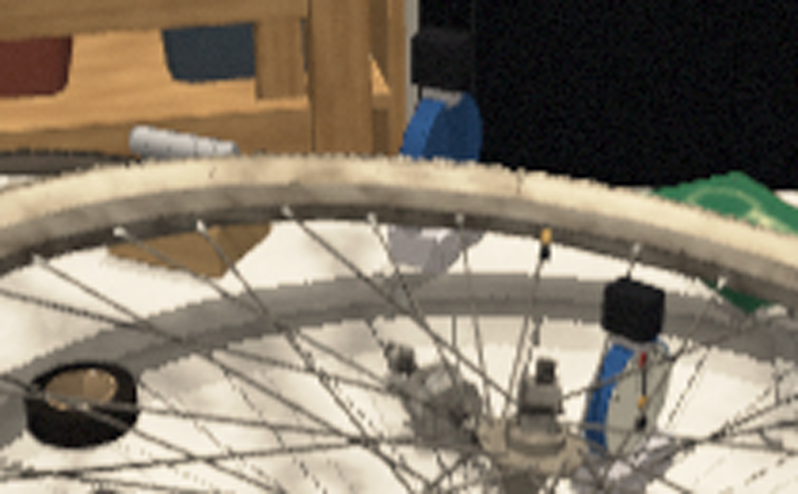

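Candidates: A at top (216,183), with its grip at 0.124 m, outside the wheel; B at top (316,168), with its grip at only 0.09 m and seen through the spokes. A is the larger, and the crop confirms a black grip, a blue case and an aluminium foot, with the dial facing lower left. The block and stud are at (205,242).

```bash
cat >> h.py <<'E'
def Rd(yaw,tilt=0): # tool pointing down, tool y along world yaw (deg)
    c,s=np.cos(np.radians(yaw)),np.sin(np.radians(yaw)); y=np.array([c,s,0]);z=np.array([0,0,-1.]);return R.from_matrix(np.array([np.cross(y,z),y,z]).T)
def go(p,rot,st=None):
    st=st or arm.state(); T=R.from_quat(st['tcp_rot'])
    print('shift mm',(T.inv().apply(np.array(p)-st['ee_pos'])*1e3).round(1),'rotvec deg',np.degrees((T.inv()*rot).as_rotvec()).round(1))
E
python3 - <<'E'
from h import *
_,t=load('top0')
c=lambda u,v:(170+u/4.7,150+v/4.7)
def ang(a,b,z):
    a,b=plane(t,c(*a),z),plane(t,c(*b),z);d=b-a;print(a.round(3),b.round(3),np.degrees(np.arctan2(d[1],d[0])).round(1),np.linalg.norm(d[:2]).round(3))
ang((160,150),(250,235),0.01);ang((165,100),(280,190),.06);ang((110,475),(180,370),.077);ang((75,460),(155,345),.036);ang((180,530),(258,413),.036)
T=R.from_quat(arm.state()['tcp_rot']);print(T.as_matrix().round(2))
_,w=load('wrist0');st=arm.state();print('cam in tool',T.inv().apply(np.array(w['origin'])-st['ee_pos']).round(3),T.inv().apply(R.from_quat(w['orientation']).apply([0,0,-1])).round(3),T.inv().apply(R.from_quat(w['orientation']).apply([1,0,0])).round(3))
E
```

```text
[0.627 0.243 0.01 ] [0.575 0.19  0.01 ] -134.3 0.075
[0.645 0.235 0.06 ] [0.591 0.169 0.06 ] -129.2 0.085
[0.43  0.261 0.077] [0.487 0.223 0.077] -33.6 0.069
[0.442 0.287 0.036] [0.507 0.242 0.036] -34.7 0.079
[0.402 0.227 0.036] [0.467 0.183 0.036] -34.0 0.079
[[ 0.92  0.4  -0.  ]
 [ 0.4  -0.92  0.  ]
 [ 0.   -0.   -1.  ]]
cam in tool [ 0.074  0.001 -0.192] [-0.262 -0.001  0.965] [-0.001  1.     0.   ]
```

Request:
{"api": "move_arm", "payload": {
  "plan": [0.55, 0, 0, -60, 0, 0, -10, 0.55, 0, 0, -120, 0, 0, -20, 0.55, 20, -30, -160, 0, 0, -30, 0.55, 50, -70, -180, 0, 0, -40, 0.55, 80, -110, -180, 0, 0, -50],
  "squeeze": 25
}}

```text
time: 0.78
ee_pos: [0.2786, -0.4401, 0.3735]
tcp_rot: [0.8, 0.6, -0.0, 0.001]
contact_force: [0.3, 0.0, 0.7]
grip_width: 0.0508
grasp_force: 0.0
```

Run:
```python
from h import *
st=arm.state();print(st['ee_pos'],st['grip_width'],st['time']);go([.58,.16,.33],Rd(48))
```

```text
[ 0.27859653 -0.4400922   0.37348222] 0.05077204572805468 0.775
shift mm [660.6 120.9  42.6] rotvec deg [  0.1   0.2 -64.3]
```

Request:
{"api": "move_arm", "payload": {
  "plan": [0.55, 660, 120, 40, 0, 0, -64, 0.55, 660, 120, 40, 0, 0, -64, 0.55, 660, 120, 40, 0, 0, -64, 0.55, 660, 120, 40, 0, 0, -64, 0.55, 660, 120, 40, 0, 0, -64]
}}

```text
time: 1.4
ee_pos: [0.4196, -0.1606, 0.3532]
tcp_rot: [0.442, 0.897, 0.0, 0.0]
contact_force: [0.4, -0.1, -0.1]
grip_width: 0.0508
grasp_force: 0.0
```

Run:
```python
from h import *
st=arm.state();print(st['ee_pos'],st['grip_width'],st['time']);go([.58,.16,.33],Rd(48))
```

```text
[ 0.41962056 -0.16063171  0.35315041] 0.05076280985885829 1.4
shift mm [156.9 322.4  23.2] rotvec deg [  0.    0.  -10.5]
```

Request:
{"api": "move_arm", "payload": {
  "plan": [0.55, 155, 320, 20, 0, 0, -10, 0.55, 155, 320, 20, 0, 0, -10, 0.55, 155, 320, 20, 0, 0, -10, 0.55, 155, 320, 20, 0, 0, -10, 0.55, 155, 320, 20, 0, 0, -10]
}}

```text
time: 2.02
ee_pos: [0.5614, 0.1175, 0.3354]
tcp_rot: [0.365, 0.931, -0.0, 0.0]
contact_force: [1.9, -0.7, -0.6]
grip_width: 0.0505
grasp_force: 0.0
```

Run:
```python
from h import *
st=arm.state();print(st['ee_pos'],st['grip_width'],st['time']);i,d=shot('wrist','w1'); cv2.imwrite('pics/w1b.png',cv2.resize(i,(768,576)))
print(proj(d,[.6,.2,.145]),d['origin'])
```

```text
[0.56143915 0.1174768  0.33539752] 0.050534625401609495 2.025
[319.70053842 150.76097741] [0.5084205181994261, 0.16655861521978838, 0.5274516015525178]
```

View pics/w1b.png

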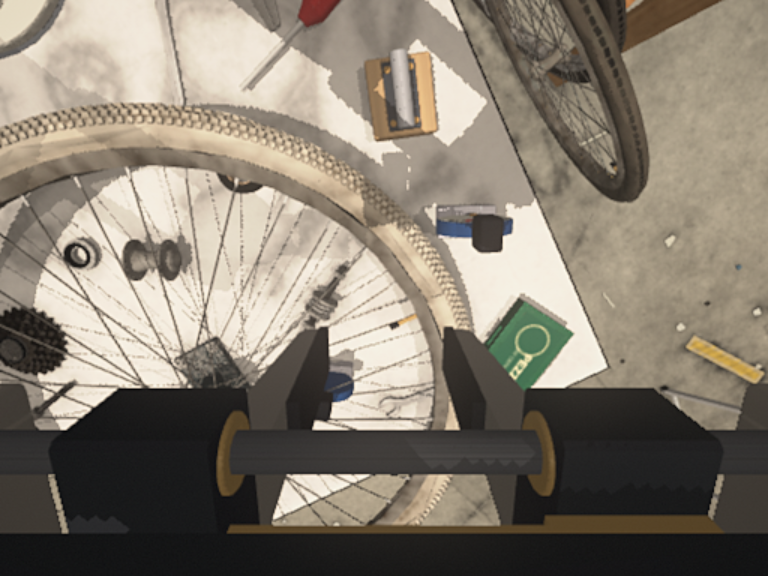

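The wrist view shows gauge A at about (475,225)/1.5 with the black grip at (488,232)/1.5, the block with its bar at (402,90)/1.5, and the tyre edge just left of the gauge.

```bash
cat >> h.py <<'E'
def blob(img,lo,hi,box,hsv=True,show=False):
    x0,y0,x1,y1=box; h=cv2.cvtColor(img,cv2.COLOR_BGR2HSV)[y0:y1,x0:x1]
    m=cv2.inRange(h,np.array(lo),np.array(hi)); n,l,s,c=cv2.connectedComponentsWithStats(m)
    k=1+np.argmax(s[1:,4]); cnt=np.argwhere(l==k)[:,::-1]+[x0,y0]
    return cnt.mean(0),cv2.minAreaRect(cnt.astype(np.float32)),s[k,4],cnt
E
python3 - <<'E'
from h import *
iw,w=load('w1');it,t=load('top0')
dw=blob(iw,(0,0,0),(179,255,60),(300,130,350,175)); dt=blob(it,(0,0,0),(179,255,45),(200,165,230,190))
print(dw[:3],dt[:3]); print(tri((w,dw[0]),(t,dt[0])))
bw=blob(iw,(100,120,40),(130,255,255),(280,120,350,175)); print('blue',bw[:3])
gw=blob(iw,(0,0,110),(179,60,255),(252,28,280,88)); print('bar',gw[:3])
r=gw[1]; c=cv2.boxPoints(r)
a=plane(w,np.array(r[0])+0,.077);print(a)
for z in(.077,): print([plane(w,p,z).round(3) for p in c])
gt=blob(it,(0,0,90),(179,70,255),(190,225,215,255)); print('bar top',gt[:3]); print(tri((w,gw[0]),(t,gt[0])))
# tyre height: top edge
E
```

```text
(array([320.92105263, 151.93859649]), ((324.5, 155.0), (19.0, 24.0), 0.0), np.int32(114)) (array([213.54285714, 176.92857143]), ((213.7500457763672, 176.75003051757812), (12.020814895629883, 12.727920532226562), 45.0), np.int32(140))
(array([0.62221425, 0.20830606, 0.07576951]), [np.float64(3.338266982196704), np.float64(3.338266982196876)])
blue (array([308.5, 157. ]), ((308.5, 157.0), (9.0, 0.0), 180.0), np.int32(10))
bar (array([266.90621039,  50.74904943]), ((265.5, 56.0), (56.0, 27.0), 90.0), np.int32(789))
[0.4518575  0.23642842 0.077     ]
[array([0.411, 0.247, 0.077]), array([0.438, 0.276, 0.077]), array([0.495, 0.225, 0.077]), array([0.467, 0.195, 0.077])]
bar top (array([202.4379562 , 240.76642336]), ((202.42642211914062, 240.81419372558594), (5.042191028594971, 28.007465362548828), 36.38435363769531), np.int32(137))
(array([0.45277228, 0.23504904, 0.1143625 ]), [np.float64(1.4210926689838874), np.float64(1.4210926689838987)])
```

Run:
```python
from h import *
iw,w=load('w1');it,t=load('top0')
print(plane(w,(325,154),.14),plane(t,(214,176.7),.135),tri((w,(325,154)),(t,(214,176.7))))
h=cv2.cvtColor(iw,cv2.COLOR_BGR2HSV);print(iw[150:160:3,308:340:3].sum(2)//3, h[150,296],h[156,300])
p=plane(w,(325,154),.14);go([p[0],p[1],.24],Rd(48))
```

```text
[0.60978061 0.20301165 0.14      ] [0.61158161 0.2032071  0.135     ] (array([0.6166659 , 0.20541848, 0.11360334]), [np.float64(0.07838821087925638), np.float64(0.07838821087929476)])
[[ 98  78  65  54  55  62  61  60  61  60  92]
 [ 96  99  78  54  56  61  61  62  62  65  94]
 [ 95  99  77  57  56  62  62  61  62  61 182]
 [232 232 173  56  58  62  62  63  62 224 235]] [110  96 106] [109 124 121]
shift mm [20.  89.4 94.5] rotvec deg [ 0.2 -0.1 -0.7]
```

Request:
{"api": "move_arm", "payload": {
  "plan": [0.6, 20, 90, 50, 0, 0, 0, 0.6, 20, 90, 50, 0, 0, 0, 0.6, 20, 90, 95, 0, 0, 0, 0.6, 20, 90, 95, 0, 0, 0]
}}

```text
time: 2.58
ee_pos: [0.605, 0.1945, 0.2369]
tcp_rot: [0.365, 0.931, -0.002, -0.003]
contact_force: [-0.8, -0.3, 0.8]
grip_width: 0.0551
grasp_force: 0.0
```

Run:
```python
from h import *
st=arm.state();print(st['ee_pos'],st['grip_width'],st['time']);i,d=shot('wrist','w2'); cv2.imwrite('pics/w2b.png',cv2.resize(i,(768,576)))
for p in ([.61,.203,.145],st['ee_pos']):print(proj(d,p)*1.5)
```

```text
[0.60504666 0.19450959 0.23690574] 0.05509863056601257 2.575
[400.0359374  279.32727539]
[385.75533841 327.53397759]
```

View pics/w2b.png

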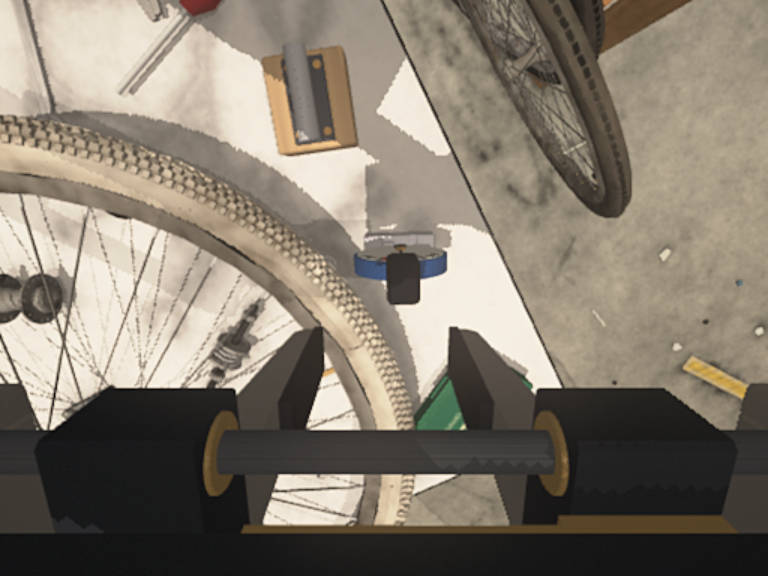

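The wrist view shows the grip at about (403,280)/1.5, the blue rim spanning (355..447, 264)/1.5 and parallel to the finger line, and the bar from (295,42) to (310,140)/1.5. Next I measure heights from both wrist views.

Run:
```python
from h import *
out={}
for tag,box,bb,br in(('w1',(310,140,340,172),(285,125,345,170),(252,25,282,90)),('w2',(252,160,288,210),(230,160,302,195),(180,20,225,100))):
    i,d=load(tag); i=cv2.GaussianBlur(i,(3,3),0)
    g=i.copy().max(2).astype(int); m=np.zeros(g.shape,np.uint8); m[(g<85)]=255
    x0,y0,x1,y1=box; ys,xs=np.nonzero(m[y0:y1,x0:x1]); xs+=x0;ys+=y0
    print(tag,'grip',np.percentile(xs,[2,98]),np.percentile(ys,[2,98]),len(xs))
    b=blob(i,(100,120,40),(125,255,255),bb)[3]; print('blue',b.min(0),b.max(0), [b[b[:,0]==b[:,0].min()].mean(0),b[b[:,0]==b[:,0].max()].mean(0)])
    out[tag]=d,(np.mean(np.percentile(xs,[2,98])),np.percentile(ys,98)),b
d1,p1,b1=out['w1'];d2,p2,b2=out['w2']
p,e=tri((d1,p1),(d2,p2));print('grip back top edge',p,e)
# bar ends (hand read, upper/lower end centre) w1, w2
for a,b in(((400,48),(295,42)),((405,127),(310,140))):
    print('bar end',tri((d1,np.array(a)/1.5),(d2,np.array(b)/1.5)))
print(plane(d2,(403/1.5,281/1.5),.145))
print('rim yaw',[plane(d2,(q[0]/1.5,q[1]/1.5),.064).round(3) for q in((355,265),(447,263))])
i,_=load('w2');cv2.imwrite('pics/z.png',np.hstack([cv2.resize(i[15:110,165:245],None,fx=5,fy=5,interpolation=cv2.INTER_CUBIC),cv2.resize(i[140:235,225:305],None,fx=5,fy=5,interpolation=cv2.INTER_CUBIC)]))
```

```text
w1 grip [315. 335.] [143. 166.] 466Traceback (most recent call last):
  File "<stdin>", line 8, in <module>
  File "h.py", line 31, in blob
    k=1+np.argmax(s[1:,4]); cnt=np.argwhere(l==k)[:,::-1]+[x0,y0]
        ~~~~~~~~~^^^^^^^^^
    return _wrapfunc(a, 'argmax', axis=axis, out=out, **kwds)
    return bound(*args, **kwds)
ValueError: attempt to get argmax of an empty sequence
```

Run:
```python
from h import *
i1,d1=load('w1');i2,d2=load('w2')
def grip(i,box):
    m=(cv2.GaussianBlur(i,(3,3),0).max(2)<80); x0,y0,x1,y1=box; ys,xs=np.nonzero(m[y0:y1,x0:x1]); return np.percentile(xs+x0,[3,97]),np.percentile(ys+y0,[3,97])
g1=grip(i1,(310,140,340,172));g2=grip(i2,(252,160,288,210));print(g1,g2)
for k1 in(0,1):
  print('grip edge',tri((d1,(g1[0].mean(),g1[1][k1])),(d2,(g2[0].mean(),g2[1][k1]))))
for a,b in(((400,48),(295,42)),((405,127),(310,140))):
    print('bar end',tri((d1,np.array(a)/1.5),(d2,np.array(b)/1.5)),plane(d2,np.array(b)/1.5,.072))
print(plane(d2,(403/1.5,281/1.5),.145))
q=[plane(d2,(u/1.5,v/1.5),.064) for u,v in((355,265),(447,263))];e=q[1]-q[0];print('rim',q,np.degrees(np.arctan2(e[1],e[0])),np.linalg.norm(e))
print('tool y yaw',np.degrees(np.arctan2(*R.from_quat(arm.state()['tcp_rot']).apply([0,1,0])[[1,0]])))
```

```text
(array([315., 334.]), array([144.  , 165.65])) (array([258.76, 278.  ]), array([170., 200.]))
grip edge (array([0.60242853, 0.21360149, 0.12130663]), [np.float64(0.4226974698712601), np.float64(0.4226974698712547)])
grip edge (array([0.62454046, 0.1922815 , 0.1341143 ]), [np.float64(0.6430565842248932), np.float64(0.6430565842250043)])
bar end (array([0.42825463, 0.26060526, 0.06943685]), [np.float64(0.4292372821897565), np.float64(0.42923728218975554)]) [0.42946605 0.26018194 0.072     ]
bar end (array([0.48525193, 0.21639228, 0.05853742]), [np.float64(0.1070489282372873), np.float64(0.1070489282372673)]) [0.48764096 0.21745496 0.072     ]
[0.61233186 0.20372125 0.145     ]
rim [array([0.58866625, 0.17042565, 0.064     ]), array([0.64367993, 0.23257788, 0.064     ])] 48.486541284016496 0.0830024357518502
tool y yaw 47.144203591861775
```

Run:
```python
from h import *
_,s=load('side0');_,t=load('top0')
o,v=ray(s,(266,182))
for y in(.1,.13,.16): print((o+v*(y-o[1])/v[1]).round(3))
print(plane(t,(235,190),.1),plane(t,(262,180),.1))
go([.6125,.2035,.110],Rd(48.3))
```

```text
[0.591 0.1   0.109]
[0.598 0.13  0.095]
[0.605 0.16  0.081]
[0.58367504 0.15229089 0.1       ] [0.60897186 0.08214453 0.1       ]
shift mm [  1.4  11.  129.6] rotvec deg [-0.2 -0.1 -1.2]
```

Request:
{"api": "move_arm", "payload": {
  "plan": [0.42, 1, 11, 30, 0, 0, -1, 0.42, 1, 11, 70, 0, 0, -1, 0.42, 1, 11, 80, 0, 0, -1, 0.42, 1, 11, 80, 0, 0, -1]
}}

```text
time: 3.12
ee_pos: [0.6149, 0.2036, 0.1621]
tcp_rot: [0.357, 0.934, 0.0, 0.0]
contact_force: [0.3, 0.6, -0.6]
grip_width: 0.0384
grasp_force: 0.0
```

Run:
```python
from h import *
i,d=shot('wrist','w3');st=arm.state();print(st['ee_pos'],st['grip_width'],st['time'])
go([.6125,.2035,.110],Rd(48.3))
def grip(i,box):
    m=(cv2.GaussianBlur(i,(3,3),0).max(2)<80); x0,y0,x1,y1=box; return m
x,y=proj(d,[.6125,.2035,.145]);print(x,y)
cv2.imwrite('pics/z.png',cv2.resize(i[120:300,130:380],None,fx=3,fy=3,interpolation=cv2.INTER_CUBIC))
```

```text
[0.61529103 0.20377898 0.16275327] 0.03902413563974834 3.175
shift mm [ 2.  -2.2 52.7] rotvec deg [ 0.1  0.1 -0.2]
255.15506252244177 208.77905553352747
```

View pics/z.png

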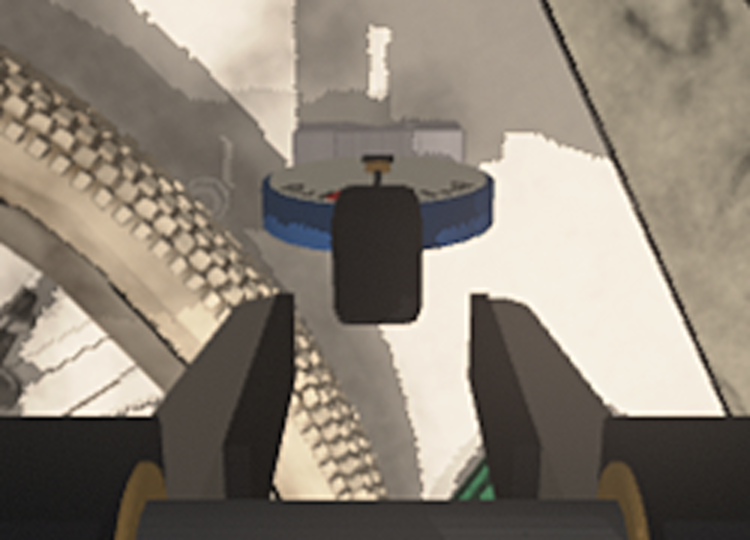

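The crop shows the grip at (377,265) midway between the fingers, the red mark at (333,197) on the dial's left side (gauge -y), and the tyre clear below the left finger.

Request:
{"api": "move_arm", "payload": {
  "plan": [0.42, 2, -2, 25, 0, 0, 0, 0.42, 2, -2, 52, 0, 0, 0, 0.42, 2, -2, 52, 0, 0, 0, 0.42, 2, -2, 52, 0, 0, 0, 0.1, 2, -2, 52, 0, 0, 0],
  "squeeze": 30
}}

```text
time: 3.8
ee_pos: [0.6125, 0.2039, 0.1105]
tcp_rot: [0.357, 0.934, 0.001, 0.001]
contact_force: [-0.1, 0.8, -0.2]
grip_width: 0.0307
grasp_force: 0.0
```

Request:
{"api": "move_arm", "payload": {
  "plan": [0.1, 0, 0, 0, 0, 0, 0, 0.1, 0, 0, 0, 0, 0, 0, 0.1, 0, 0, 0, 0, 0, 0]
}}

```text
time: 4.18
ee_pos: [0.6124, 0.2039, 0.1099]
tcp_rot: [0.357, 0.934, 0.001, 0.001]
contact_force: [0.4, 0.1, 6.2]
grip_width: 0.0238
grasp_force: 30.0
```

Request:
{"api": "move_arm", "payload": {
  "plan": [0.1, 0, 0, -15, 0, 0, 0, 0.1, 0, 0, -45, 0, 0, 0, 0.1, 0, 0, -90, 0, 0, 0, 0.1, 0, 0, -130, 0, 0, 0, 0.1, 0, 0, -130, 0, 0, 0]
}}

```text
time: 4.8
ee_pos: [0.613, 0.2042, 0.2424]
tcp_rot: [0.357, 0.934, 0.002, 0.002]
contact_force: [0.5, -0.2, -3.0]
grip_width: 0.0237
grasp_force: 30.0
```

Run:
```python
from h import *
i,d=shot('wrist','w4');s,sd=shot('side','s4');st=arm.state();print(st['ee_pos'],st['grip_width'],st['grasp_force'],st['contact_force'],st['time'])
# measured bar: ends
_,d1=load('w1');_,d2=load('w2')
e=[tri((d1,np.array(a)/1.5),(d2,np.array(b)/1.5))[0] for a,b in(((400,48),(295,42)),((405,127),(310,140)))]
print(np.mean(e,0))
a=cv2.resize(i[:300,60:440],None,fx=1.05,fy=1.05);b=cv2.resize(s[60:260,150:400],(394,315))
cv2.imwrite('pics/z2.png',np.hstack([cv2.resize(a,(406,315)),b]))
```

```text
[0.61071354 0.20337464 0.23788409] 0.023682038450653392 29.970568120479584 [-0.31766591  0.74745192 -4.7576928 ] 4.9
[0.45675328 0.23849877 0.06398713]
```

View pics/z2.png

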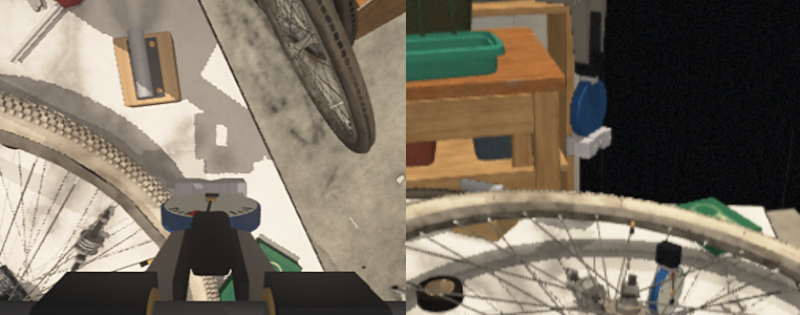

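Gauge lifted and hanging straight in the grip. Left view: the block is at about (147,68) in the composite. Next I measure the bar from the wrist and top views.

Run:
```python
from h import *
for tag,box in(('top0',(180,220,230,268)),('w2',(165,20,250,110)),('w4',(155,0,245,115))):
    i,d=load(tag); x0,y0,x1,y1=box
    h=cv2.cvtColor(i,cv2.COLOR_BGR2HSV)[y0:y1,x0:x1]
    o=cv2.inRange(h,np.array((8,90,70)),np.array((25,255,255)))
    n,l,s,c=cv2.connectedComponentsWithStats(o);k=1+np.argmax(s[1:,4])
    hull=cv2.convexHull(np.argwhere(l==k)[:,::-1].astype(np.int32)); q=np.zeros(o.shape,np.uint8);cv2.fillConvexPoly(q,hull,255)
    r=cv2.minAreaRect(hull.astype(np.float32)); q=cv2.erode(q,np.ones((3,3)))
    g=((h[:,:,1]<60)&(h[:,:,2]>70)&(q>0)).astype(np.uint8)
    n,l,s,c=cv2.connectedComponentsWithStats(g);k=1+np.argmax(s[1:,4]);b=np.argwhere(l==k)[:,::-1].astype(np.float32)+[x0,y0]
    rb=cv2.minAreaRect(b.astype(np.float32));bp=cv2.boxPoints(rb)
    L=sorted([(np.linalg.norm(bp[j]-bp[(j+1)%4]),j) for j in range(4)]);m=[(bp[j]+bp[(j+1)%4])/2 for _,j in L[:2]]
    P=[plane(d,p,.071) for p in m];e=P[0]-P[1];
    print(tag,'block',np.array(r[0])+[x0,y0],r[1],plane(d,np.array(r[0])+[x0,y0],.03).round(4),'bar n',len(b),rb[1],'mid',((P[0]+P[1])/2).round(4),'len',np.linalg.norm(e).round(3),'yaw',(np.degrees(np.arctan2(e[1],e[0]))%180).round(1))
```

```text
top0 block [204.64765167 242.50335693] (27.362346649169922, 31.04888916015625) [0.4561 0.2381 0.03  ] bar n 174 (6.609931945800781, 28.007465362548828) mid [0.4568 0.239  0.071 ] len 0.072 yaw 143.6
w2 block [206.18000793  67.25999832] (67.59939575195312, 54.871482849121094) [0.4563 0.2375 0.03  ] bar n 1347 (60.409507751464844, 26.877552032470703) mid [0.464  0.2387 0.071 ] len 0.067 yaw 144.1
w4 block [197.49189758  66.27383423] (67.24134063720703, 55.03611373901367) [0.4566 0.2375 0.03  ] bar n 1379 (60.4427375793457, 26.610008239746094) mid [0.4642 0.2392 0.071 ] len 0.067 yaw 144.3
```

Run:
```python
from h import *
go([.4565,.2385,.225],Rd(55))
```

```text
shift mm [138.3 -76.7  13. ] rotvec deg [-0.  -0.  -6.9]
```

Request:
{"api": "move_arm", "payload": {
  "plan": [0.1, 45, -25, 5, 0, 0, -2, 0.1, 90, -50, 8, 0, 0, -4, 0.1, 125, -70, 11, 0, 0, -7, 0.1, 138, -77, 13, 0, 0, -7, 0.1, 138, -77, 13, 0, 0, -7]
}}

```text
time: 5.52
ee_pos: [0.4562, 0.2382, 0.2245]
tcp_rot: [0.299, 0.954, -0.001, -0.001]
contact_force: [1.1, 0.4, -2.8]
grip_width: 0.0235
grasp_force: 30.0
```

Run:
```python
from h import *
i,d=shot('wrist','w5');s,sd=shot('side','s5');shot('top','t5');st=arm.state();print(st['ee_pos'],st['grip_width'],st['contact_force'],st['time'])
go([.4565,.2385,.225],Rd(55))
cv2.imwrite('pics/z3.png',cv2.resize(i[0:280,110:400],None,fx=2.1,fy=2.1,interpolation=cv2.INTER_CUBIC))
for p in ([.4565,.2385,.068],np.array([.4565,.2385,.068])+.036*np.array([-np.cos(np.radians(35)),np.sin(np.radians(35)),0])): print((proj(d,p)-[110,0])*2.1)
```

```text
[0.45827836 0.23823167 0.22533757] 0.023712708803571222 [-0.66701538  0.8628004  -2.74070804] 5.675
shift mm [ 1.6 -0.8  0.3] rotvec deg [-0.   0.   0.1]
[310.28549    368.90278116]
[310.46618528 309.97331507]
```

View pics/z3.png

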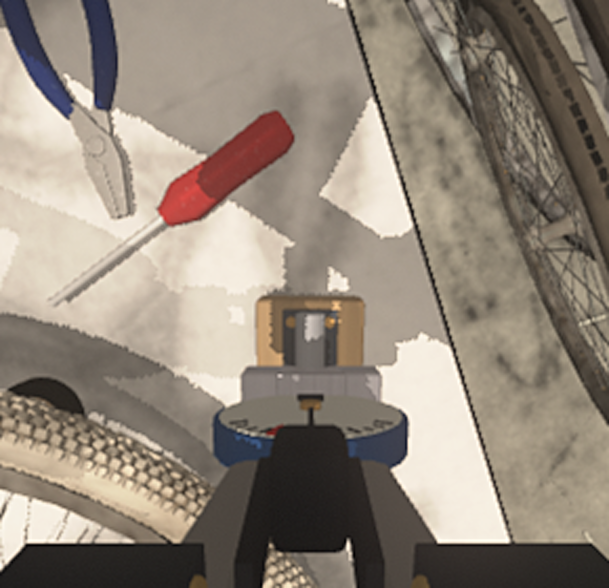

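The crop shows the bar end centred at (311,311), against a predicted (310,310). The foot, at columns 242–382, is centred over it, and the yaw is square. I'm descending now.

Request:
{"api": "move_arm", "payload": {
  "plan": [0.1, 1, 0, 15, 0, 0, 0, 0.1, 1, 0, 30, 0, 0, 0, 0.1, 1, 0, 38, 0, 0, 0, 0.1, 1, 0, 42, 0, 0, 0, 0.1, 1, 0, 42, 0, 0, 0]
}}

```text
time: 6.3
ee_pos: [0.4564, 0.2389, 0.1834]
tcp_rot: [0.3, 0.954, -0.0, -0.0]
contact_force: [0.1, -0.1, -3.0]
grip_width: 0.0237
grasp_force: 30.0
```

Run:
```python
from h import *
st=arm.state();print(st['ee_pos'],st['contact_force'],st['wrist_torque'])
# gauge frame relative to tool: underside at tool z +.110 ; gauge x=-tool x, y=tool y, z=-tool z
G=R.from_matrix(np.diag([-1,1,-1.]))
from itertools import product
for tag,yaw,pt in(('w3',None,None),('w5',55,None)):
    i,d=load(tag); h=cv2.cvtColor(i,cv2.COLOR_BGR2HSV)
    if tag=='w3': o=np.array([.6125,.2038,0]);rot=R.from_euler('z',48.2-90,degrees=True)
    else: o=np.array([.4580,.2383,.2252-.110]);rot=R.from_euler('z',55-90,degrees=True)
    def dial(uv,x):
        a,v=ray(d,uv);a=rot.inv().apply(a-o);v=rot.inv().apply(v);return (a+v*(x-a[0])/v[0])*1e3
    P=lambda q:proj(d,o+rot.apply(np.array(q)/1e3))
    print(tag,'pivot',P([-13,0,64]),'rimL',P([-13,-42,64]),'gripL',P([-17,-12,145]),P([-17,-12,111]))
    cx,cy=P([-13,-8,96]);x0,y0=int(cx)-25,int(cy)-18
    m=((h[:,:,0]<8)|(h[:,:,0]>172))&(h[:,:,1]>110)&(h[:,:,2]>60)
    ys,xs=np.nonzero(m[y0:y0+36,x0:x0+40]);print('red',[(a+x0,b+y0) for a,b in zip(xs,ys)])
    print('P grid red r34',[(a,x,P([x,-34*np.sin(a),64+34*np.cos(a)]).round(1).tolist()) for a,x in product((.15,.25,.35),(-10,-15))])
```

```text
[0.45637754 0.23886115 0.18339539] [ 0.08413453 -0.13810179 -3.01365836] [ 0.01738665 -0.12745797  0.0110102 ]
w3 pivot [255.72642575 172.91333942] rimL [216.59239336 173.00673353] gripL [240.06794664 188.01839103] [242.2641136  178.70904465]
red [(np.int64(241), np.int64(184)), (np.int64(242), np.int64(184)), (np.int64(243), np.int64(184)), (np.int64(239), np.int64(185)), (np.int64(240), np.int64(185)), (np.int64(241), np.int64(185)), (np.int64(242), np.int64(185)), (np.int64(241), np.int64(186)), (np.int64(242), np.int64(186))]
P grid red r34 [(0.15, -10, [250.3, 182.8]), (0.15, -15, [250.3, 177.7]), (0.25, -10, [246.9, 182.7]), (0.25, -15, [246.8, 177.6]), (0.35, -10, [243.5, 182.5]), (0.35, -15, [243.5, 177.4])]
w5 pivot [258.69885127 188.16288828] rimL [211.5720844  188.03902586] gripL [239.39516229 214.84458875] [242.38442398 198.81365548]
red [(np.int64(241), np.int64(203)), (np.int64(242), np.int64(203)), (np.int64(243), np.int64(203)), (np.int64(239), np.int64(204)), (np.int64(240), np.int64(204)), (np.int64(241), np.int64(204)), (np.int64(242), np.int64(204)), (np.int64(237), np.int64(205)), (np.int64(238), np.int64(205)), (np.int64(239), np.int64(205)), (np.int64(240), np.int64(205)), (np.int64(241), np.int64(205)), (np.int64(237), np.int64(206)), (np.int64(238), np.int64(206)), (np.int64(239), np.int64(206)), (np.int64(240), np.int64(206)), (np.int64(241), np.int64(206))]
P grid red r34 [(0.15, -10, [252.3, 202.6]), (0.15, -15, [252.3, 196.4]), (0.25, -10, [248.1, 202.3]), (0.25, -15, [248.0, 196.1]), (0.35, -10, [243.9, 201.9]), (0.35, -15, [243.9, 195.8])]
```

Request:
{"api": "move_arm", "payload": {
  "plan": [0.1, 0, -0.5, 3, 0, 0, 0, 0.1, 0, -0.5, 5, 0, 0, 0, 0.1, 0, -0.5, 5, 0, 0, 0]
}}

```text
time: 6.68
ee_pos: [0.4561, 0.2385, 0.1786]
tcp_rot: [0.3, 0.954, 0.0, -0.0]
contact_force: [0.0, 0.4, -2.8]
grip_width: 0.0236
grasp_force: 30.0
```

Request:
{"api": "move_arm", "payload": {
  "plan": [0.1, 0, 0, 1, 0, 0, 0, 0.1, 0, 0, 1.5, 0, 0, 0, 0.1, 0, 0, 1.5, 0, 0, 0]
}}

```text
time: 7.05
ee_pos: [0.4561, 0.2383, 0.1773]
tcp_rot: [0.3, 0.954, -0.0, 0.0]
contact_force: [-0.5, -1.8, 0.6]
grip_width: 0.0239
grasp_force: 30.0
```

Request:
{"api": "move_arm", "payload": {
  "plan": [0.1, 0, 0, 0.5, 0, 0, 0, 0.1, 0, 0, 0.5, 0, 0, 0, 0.1, 0, 0, 0.5, 0, 0, 0]
}}

```text
time: 7.42
ee_pos: [0.4562, 0.2384, 0.1769]
tcp_rot: [0.3, 0.954, -0.0, 0.0]
contact_force: [-1.3, -3.0, 5.4]
grip_width: 0.024
grasp_force: 30.0
```

Request:
{"api": "move_arm", "payload": {
  "plan": [0.1, 0, 9.3, 0.1, 5, 0, 0, 0.1, 0, 18.7, 1.4, 10, 0, 0, 0.1, 0, 28, 3.4, 15, 0, 0, 0.1, 0, 37.1, 6.3, 20, 0, 0, 0.1, 0, 37.1, 6.3, 20, 0, 0]
}}

```text
time: 8.05
ee_pos: [0.4783, 0.2704, 0.1695]
tcp_rot: [0.294, 0.94, -0.166, -0.052]
contact_force: [0.9, -0.5, 5.5]
grip_width: 0.0237
grasp_force: 30.1
```

Request:
{"api": "move_arm", "payload": {
  "plan": [0.1, 0, 0, 0, 0, 0, 0, 0.1, 0, 0, 0, 0, 0, 0, 0.1, 0, 0, 0, 0, 0, 0, 0.1, 0, 0, 0, 0, 0, 0, 0.1, 0, 0, 0, 0, 0, 0]
}}

```text
time: 8.68
ee_pos: [0.4774, 0.2691, 0.1703]
tcp_rot: [0.295, 0.94, -0.165, -0.052]
contact_force: [1.0, 2.0, -2.8]
grip_width: 0.0235
grasp_force: 30.0
```

Request:
{"api": "move_arm", "payload": {
  "plan": [0.1, 0, 0, 0, 0, 0, 0, 0.1, 0, 0, 0, 0, 0, 0, 0.1, 0, 0, 0, 0, 0, 0, 0.1, 0, 0, 0, 0, 0, 0, 0.1, 0, 0, 0, 0, 0, 0]
}}

```text
time: 9.3
ee_pos: [0.4773, 0.269, 0.1703]
tcp_rot: [0.295, 0.94, -0.166, -0.052]
contact_force: [1.4, 2.0, -3.4]
grip_width: 0.0237
grasp_force: 30.0
```

Run:
```python
from h import *
st=arm.state();T=R.from_quat(st['tcp_rot']);z=T.apply([0,0,1]);y=T.apply([0,1,0])
print(st['ee_pos'],'tilt',np.arcsin(-y[2]),np.degrees(np.arctan2(y[1],y[0])),'stud pt',st['ee_pos']+z*.109,'F tool',T.inv().apply(st['contact_force']))
i,d=shot('wrist','w6');j,_=load('w5')
for n,k in(('w5',j),('w6',i)):
    print(n);h=cv2.cvtColor(k,cv2.COLOR_BGR2HSV)
    for r in range(196,209): print(r,' '.join(f'{k[r,c,2]:3d}/{k[r,c,1]:3d}' for c in range(231,247)))
```

```text
[0.47734629 0.26896676 0.17032577] tilt 0.34897668653150327 55.135924616835645 stud pt [0.45603822 0.23838738 0.06789596] F tool [-0.03772066  3.4443142   2.40032474]
w5
196 124/117 123/116 123/116 125/117 124/117 124/117 123/116 122/116 123/117 122/116 122/115 123/116 123/116 123/116 123/116 123/116
197 123/116 123/116 124/117 123/116 123/116 123/117 123/116 123/116 123/116 123/116 124/116 123/116 123/116 122/115 123/116 122/115
198 124/117 124/117 123/116 123/115 123/116 123/116 123/115 123/116 123/117 123/116 122/116 123/116 123/116 122/115 122/116 123/115
199 124/118 123/116 124/117 123/117 123/117 122/115 123/116 123/116 123/115 122/116 123/116 122/115 122/115 123/115 123/116 122/116
200 123/116 122/116 123/116 123/115 122/115 122/116 123/116 123/116 123/116 122/116 123/117 122/116 123/117 124/118 124/118 125/118
201 124/117 124/117 124/117 124/117 123/116 123/116 123/115 123/116 123/117 123/118 124/119 125/122 123/114 123/108 128/119 121/116
202 118/111 119/113 125/118 124/116 123/116 125/118 127/120 127/121 127/122 126/124 122/110 117/ 93 116/ 78 104/ 70  95/ 84  81/ 77
203  7
[... 1804 characters left out ...]
  74/ 36  52/ 40  38/ 36  36/ 33  34/ 30
204  96/ 90 119/113 130/123 113/108  93/ 90  59/ 62  50/ 49  55/ 42  81/ 40 101/ 37  98/ 37  69/ 37  42/ 35  39/ 37  39/ 36  38/ 35
205 126/119 107/100  87/ 82  58/ 55  37/ 40 109/ 59 111/ 45 101/ 34  99/ 35 102/ 39  77/ 38  41/ 36  35/ 35  40/ 37  37/ 33  39/ 35
206 138/129 156/147 140/132 123/116 104/105 154/ 88 189/ 59 195/ 46 195/ 52 145/ 45  67/ 36  35/ 36  38/ 37  38/ 35  40/ 36  39/ 35
207 102/ 97 142/135 140/134 132/127 171/168 181/161 226/175 218/151 201/106 140/ 70  50/ 37  34/ 34  38/ 36  39/ 36  40/ 36  39/ 36
208  34/ 47  41/ 53  43/ 53  52/ 57 135/132 139/138 163/161 140/144 102/ 98  67/ 61  34/ 36  35/ 34  38/ 35  38/ 35  39/ 35  39/ 36
```

Request:
{"api": "move_arm", "payload": {
  "plan": [0.1, 0, 4, 0.3, 2, 0, 0, 0.1, 0, 7.8, 0.6, 4, 0, 0, 0.1, 0, 7.8, 0.6, 4, 0, 0, 0.1, 0, 7.8, 0.6, 4, 0, 0, 0.1, 0, 7.8, 0.6, 4, 0, 0]
}}

```text
time: 9.98
ee_pos: [0.4815, 0.2749, 0.1672]
tcp_rot: [0.293, 0.933, -0.198, -0.062]
contact_force: [2.4, 2.6, 1.1]
grip_width: 0.0237
grasp_force: 30.0
```

Request:
{"api": "move_arm", "payload": {
  "plan": [0.1, 0, 0, 0, 0, 0, 0, 0.1, 0, 0, 0, 0, 0, 0, 0.1, 0, 0, 0, 0, 0, 0, 0.1, 0, 0, 0, 0, 0, 0, 0.1, 0, 0, 0, 0, 0, 0]
}}

```text
time: 10.6
ee_pos: [0.4815, 0.2748, 0.1672]
tcp_rot: [0.293, 0.933, -0.198, -0.062]
contact_force: [2.1, 2.7, 1.6]
grip_width: 0.0237
grasp_force: 30.0
```

```bash
cat >> h.py <<'E'
def rep():
    st=arm.state();T=R.from_quat(st['tcp_rot']);z=T.apply([0,0,1]);y=T.apply([0,1,0])
    print(st['time'],st['ee_pos'].round(4),'tilt',np.arcsin(-y[2]).round(4),'stud pt',(st['ee_pos']+z*.109).round(4),'F tool',T.inv().apply(st['contact_force']).round(1),'F',st['contact_force'].round(1))
E
python3 - <<'E'
from h import *
rep();i,_=shot('wrist','w7')
def crop(t): return cv2.resize(load(t)[0][180:214,208:308],(800,272),interpolation=cv2.INTER_NEAREST)
ims=[]
for t in('w6','w7'):
    c=cv2.resize(load(t)[0][181:213,206:306],(800,256),interpolation=cv2.INTER_LANCZOS4); ims.append(np.clip(c*1.5,0,255).astype(np.uint8))
cv2.imwrite('pics/z4.png',np.vstack(ims))
for r in range(194,208): print(r,' '.join(f'{i[r,c,2]:3d}/{i[r,c,1]:3d}' for c in range(231,247)))
E
```

```text
10.6 [0.4815 0.2748 0.1672] tilt 0.4186 stud pt [0.4562 0.2385 0.0676] F tool [-0.2  2.5 -2.8] F [2.1 2.7 1.6]
194 126/119 125/118 124/118 125/118 124/117 125/118 124/117 125/117 124/118 125/117 124/118 125/117 125/118 124/117 125/118 125/118
195 124/117 124/117 125/118 125/118 125/118 124/118 124/117 124/117 125/118 124/117 123/116 124/117 124/118 124/117 124/117 126/119
196 125/117 125/118 125/118 124/117 125/117 124/117 124/118 125/118 123/117 125/118 124/117 124/117 125/118 126/119 129/122 132/125
197 124/117 124/117 125/118 124/117 124/117 125/118 124/117 125/118 124/118 124/117 125/117 125/118 128/121 132/124 117/111  99/ 94
198 124/117 124/117 124/117 124/118 124/117 125/117 125/118 123/117 124/117 126/119 127/120 131/124 117/110  99/ 94  71/ 67  38/ 34
199 125/118 124/117 124/118 124/117 124/117 124/117 124/118 125/119 128/120 132/124 117/110  99/ 94  72/ 68  35/ 33  26/ 23  44/ 41
200 124/117 124/118 124/117 124/118 125/118 124/117 126/119 128/121 115/108  99/ 94  71/ 68  38/ 37  25/ 24  46/ 44  87/ 82 106/100
201 124/117 124/117 124/117 124/117 124/118 125/118 126/119 106/1
[... 158 characters left out ...]
  94/ 52 115/ 68 114/ 90 100/ 93  96/ 91
203  90/ 85 115/108 127/120 127/121 131/125 113/109 103/101  88/ 90  83/ 75  92/ 66 104/ 65  98/ 49  85/ 36  61/ 30  36/ 28  28/ 27
204  94/ 89 118/111 129/122 114/107  92/ 89  60/ 64  50/ 49  68/ 44  88/ 42 104/ 41  89/ 37  60/ 37  40/ 35  33/ 35  36/ 34  37/ 35
205 121/114 104/ 98  87/ 82  58/ 55  39/ 42 108/ 58 111/ 45 107/ 35 101/ 35  99/ 36  72/ 36  36/ 36  35/ 36  39/ 37  39/ 38  39/ 36
206 206/194 180/169 125/116 116/110 109/109 156/ 89 188/ 58 191/ 43 189/ 48 168/ 47  97/ 40  29/ 36  35/ 34  37/ 35  39/ 35  39/ 36
207 182/170 172/163 131/125 126/122 129/128 161/136 226/175 247/192 245/166 186/100  83/ 38  29/ 32  37/ 34  38/ 37  39/ 36  38/ 35
```

View pics/z4.png

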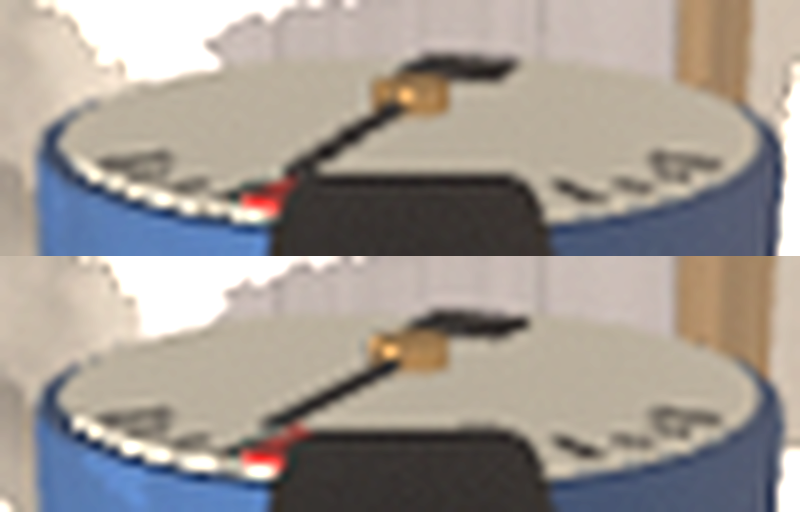

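The picture shows the pointer ending on the red mark at tilt 0.349 and just past it (to the left) at 0.419. The pointer stands off the dial, so I'm correcting for parallax with a dial-plane ray cast.

```bash
cat > fit.py <<'E'
from h import *
from scipy.optimize import least_squares
i,d=load('w7'); i6,d6=load('w6')
st=arm.state();T=R.from_quat(st['tcp_rot'])
o=st['ee_pos']+T.apply([0,0,.110]); G=T*R.from_matrix(np.diag([-1,1,-1.]))
P=lambda q:np.array([proj(d,o+G.apply(np.array(p)/1e3)) for p in q])
def dial(uv,x):
    a,v=ray(d,uv);a=G.inv().apply(a-o);v=G.inv().apply(v);return (a+v*(x-a[0])/v[0])*1e3
# dial region
m=((abs(i[:,:,2].astype(int)-124)<7)&(abs(i[:,:,1].astype(int)-117)<7)).astype(np.uint8)
n,l,s,c=cv2.connectedComponentsWithStats(m[180:215,205:310]); k=1+np.argmax(s[1:,4]); q=l==k
print(s[k])
edge=[]
for r in range(180,200):
    xs=np.nonzero(q[r-180])[0]
    if len(xs)>3: edge+= [(xs.min()+205-.5,r),(xs.max()+205+.5,r)]
edge=np.array(edge);print(edge.tolist())
def dist(p):
    x,Rr,du=p
    th=np.linspace(0,2*np.pi,721);e=P(np.c_[np.full(721,x),Rr*np.sin(th),64+Rr*np.cos(th)])+[du,0]
    return np.array([np.min(np.hypot(*(e-g).T)) for g in edge])
r=least_squares(dist,[-8,39,0],loss='soft_l1',diff_step=1e-3);print('x_d,R,du',r.x,dist(r.x).round(1))
x,Rr,du=r.x
def pol(uv,x): p=dial(np.array(uv)-[du,0],x);return np.degrees(0)+np.arctan2(-p[1],p[2]-64),np.hypot(p[1],p[2]-64)
print('mark left edge pts',[np.round(pol(u,x),3) for u in((240,203),(238.3,204),(236,205),(235.7,206))])
print('pts inner',[np.round(pol(u,x),3) for u in((244,201.5),(242.8,202.2))])
for xp in(x,x-1,x-2,x-3,x-4): print('pointer .419 @x',round(xp,1),[np.round(pol(u,xp),3) for u in((240.6,201),(242.6,200),(244.6,199),(246.6,198))],'boss',np.round(dial(np.array((256.8,192.4))-[du,0],xp),1))
for a in (.3,.33,.36,.39): print(a,'model mark L edge',(P([[x,-(rr*np.sin(a)+2.5*np.cos(a)),64+rr*np.cos(a)-2.5*np.sin(a)] for rr in(29,34,39)])+[du,0]).round(1).tolist())
E
python3 fit.py
```

```text
[ 44   0  51  28 488]
[[271.5, 188.0], [278.5, 188.0], [272.5, 189.0], [283.5, 189.0], [271.5, 190.0], [289.5, 190.0], [269.5, 191.0], [290.5, 191.0], [261.5, 192.0], [292.5, 192.0], [262.5, 193.0], [295.5, 193.0], [262.5, 194.0], [297.5, 194.0], [261.5, 195.0], [298.5, 195.0], [254.5, 196.0], [299.5, 196.0], [252.5, 197.0], [298.5, 197.0], [250.5, 198.0], [298.5, 198.0], [248.5, 199.0], [298.5, 199.0]]
x_d,R,du [-4.03433829 21.51916026 18.59641874] [2.2 2.1 1.2 1.5 0.2 1.3 0.7 0.5 0.6 0.1 1.8 0.1 2.8 0.1 3.6 0.1 2.2 0.2
 1.  0.9 1.3 0.4 3.5 0.3]
mark left edge pts [array([-1.320000e-01,  1.299072e+04]), array([-1.3900000e-01,  1.2841571e+04]), array([-1.4700000e-01,  1.2700492e+04]), array([-1.4800000e-01,  1.2549321e+04])]
pts inner [array([-1.1700000e-01,  1.3213509e+04]), array([-1.2200000e-01,  1.3104176e+04])]
pointer .419 @x -4.0 [array([-1.3000000e-01,  1.3318722e+04]), array([-1.2200000e-01,  1.3477996e+04]), array([-1.1500000e-01,  1.3641943e+04]), array([-1.0800000e-01,  1.3810737e+04])] boss [-4034.3  1032.4 14886.6]
pointer .419 @x -5.0 [array([-1.3000000e-01,  1.6620669
[... 397 characters left out ...]
.0 [array([-1.3100000e-01,  2.3224568e+04]), array([-1.2300000e-01,  2.3504271e+04]), array([-1.1600000e-01,  2.3792193e+04]), array([-1.0800000e-01,  2.4088643e+04])] boss [-7034.3  1814.1 25929.5]
pointer .419 @x -8.0 [array([-1.310000e-01,  2.652652e+04]), array([-1.2400000e-01,  2.6846365e+04]), array([-1.1600000e-01,  2.7175612e+04]), array([-1.0800000e-01,  2.7514614e+04])] boss [-8034.3  2074.7 29610.5]
0.3 model mark L edge [[261.9, 205.4], [259.7, 207.3], [257.4, 209.2]]
0.33 model mark L edge [[260.9, 205.3], [258.5, 207.1], [256.1, 209.0]]
0.36 model mark L edge [[259.9, 205.1], [257.4, 206.9], [254.7, 208.8]]
0.39 model mark L edge [[259.0, 205.0], [256.3, 206.8], [253.4, 208.6]]
```

```bash
sed -i 's|(x-a\[0\])/v\[0\])\*1e3|(x/1e3-a[0])/v[0])*1e3|; s|q=l==k|q=np.isin(l,[j for j in range(1,n) if s[j,4]>150])|; s|range(180,200)|range(189,201)|; s|diff_step=1e-3|x_scale=[1,1,1],diff_step=1e-2|' fit.py; python3 fit.py
```

```text
[ 44   0  51  28 488]
[[232.5, 189.0], [283.5, 189.0], [230.5, 190.0], [289.5, 190.0], [225.5, 191.0], [290.5, 191.0], [219.5, 192.0], [292.5, 192.0], [216.5, 193.0], [295.5, 193.0], [215.5, 194.0], [297.5, 194.0], [215.5, 195.0], [298.5, 195.0], [214.5, 196.0], [299.5, 196.0], [213.5, 197.0], [298.5, 197.0], [213.5, 198.0], [298.5, 198.0], [213.5, 199.0], [298.5, 199.0], [214.5, 200.0], [299.5, 200.0]]
x_d,R,du [-3.81691574 38.13374672 -0.43908317] [0.7 0.1 1.3 0.5 1.  0.1 0.1 0.3 0.7 0.2 0.5 0.6 0.2 0.6 0.1 0.8 0.3 0.5
 0.1 0.8 0.2 0.6 0.3 0.7]
mark left edge pts [array([ 0.603, 24.079]), array([ 0.583, 27.044]), array([ 0.581, 30.214]), array([ 0.538, 32.462])]
pts inner [array([ 0.593, 18.813]), array([ 0.577, 20.984])]
pointer .419 @x -3.8 [array([ 0.761, 19.538]), array([ 0.816, 16.357]), array([ 0.9  , 13.174]), array([ 1.04, 10.07])] boss [-3.8  0.3 50.3]
pointer .419 @x -4.8 [array([ 0.651, 21.903]), array([ 0.68 , 18.673]), array([ 0.722, 15.386]), array([ 0.789, 12.062])] boss [-4.8  0.3 53.9]
pointer .419 @x -5.8 [array([ 0.564, 24.479]), array([ 0.575, 21.257]), array([ 0.592, 17.96 ]), array([ 0.616, 14.587])] boss [-5.8  0.3 57.6]
pointer .419 @x -6.8 [array([ 0.493, 27.207]), array([ 0.494, 24.023]), array([ 0.495, 20.76 ]), array([ 0.497, 17.416])] boss [-6.8  0.3 61.3]
pointer .419 @x -7.8 [array([ 0.436, 30.046]), array([ 0.43 , 26.914]), array([ 0.422, 23.707]), array([ 0.412, 20.422])] boss [-7.8  0.3 65. ]
0.3 model mark L edge [[242.8, 205.6], [240.7, 207.5], [238.4, 209.5]]
0.33 model mark L edge [[241.9, 205.5], [239.5, 207.4], [237.0, 209.3]]
0.36 model mark L edge [[240.9, 205.4], [238.4, 207.2], [235.7, 209.1]]
0.39 model mark L edge [[240.0, 205.2], [237.2, 207.0], [234.4, 208.9]]
```

```bash
cat >> fit.py <<'E'
print('----')
obs=np.array([(235.7,205.4),(240.3,202.9),(245.3,201.3)])
def c(p):
    a,ri,ro,xm=p; f=lambda r,w:[xm,-(r*np.sin(a)+w*np.cos(a)),64+r*np.cos(a)-w*np.sin(a)]
    return P([f(ro,2.5),f(ri,2.5),f(ri,-2.5)])+[du,0]
r=least_squares(lambda p:(c(p)-obs).ravel(),[.35,29,38,-6]);print(r.x,(c(r.x)-obs).round(2).tolist())
for xm in(-4,-5,-6,-7,-8):
    q=least_squares(lambda p:(c([*p,xm])-obs).ravel(),[.35,29,38]);print(xm,q.x.round(3),np.sqrt(2*q.cost).round(2))
print('tick/rim at x_d: row of dial front edge',(P([[x,-15,64+np.sqrt(38.1**2-225)]])+[du,0]).round(1))
for xx in (x,-5,-6): print('bezel?',xx,(P([[xx,-15,64+np.sqrt(42**2-225)]])+[du,0]).round(1))
E
python3 fit.py | sed -n '/----/,$p'
```

```text
----
[ 0.30177652 35.45929558 44.47028329 -8.89499394] [[-0.1, -0.13], [-0.45, -1.02], [0.6, 1.15]]
-4 [ 0.52  22.401 30.131] 2.13
-5 [ 0.459 24.854 32.941] 1.96
-6 [ 0.408 27.439 35.84 ] 1.84
-7 [ 0.366 30.13  38.794] 1.77
-8 [ 0.33  32.909 41.781] 1.73
tick/rim at x_d: row of dial front edge [[237.1 208.8]]
bezel? -3.8169157416578585 [[236.8 210.6]]
bezel? -5 [[236.7 209.1]]
bezel? -6 [[236.7 207.9]]
```

Request:
{"api": "move_arm", "payload": {
  "plan": [0.1, 0, -2.8, -0.1, -1.5, 0, 0, 0.1, 0, -5.8, 0, -3.1, 0, 0, 0.1, 0, -5.8, 0, -3.1, 0, 0, 0.1, 0, -5.8, 0, -3.1, 0, 0, 0.1, 0, -5.8, 0, -3.1, 0, 0]
}}

```text
time: 11.28
ee_pos: [0.4784, 0.2704, 0.1694]
tcp_rot: [0.295, 0.938, -0.173, -0.054]
contact_force: [1.3, 2.1, 2.4]
grip_width: 0.0235
grasp_force: 30.0
```

Request:
{"api": "move_arm", "payload": {
  "plan": [0.1, 0, 0, 0, 0, 0, 0, 0.1, 0, 0, 0, 0, 0, 0, 0.1, 0, 0, 0, 0, 0, 0, 0.1, 0, 0, 0, 0, 0, 0, 0.1, 0, 0, 0, 0, 0, 0]
}}

```text
time: 11.9
ee_pos: [0.4784, 0.2704, 0.1695]
tcp_rot: [0.295, 0.938, -0.173, -0.054]
contact_force: [1.9, 2.0, 2.8]
grip_width: 0.0241
grasp_force: 30.0
```

Run:
```python
from h import *
rep();i,_=shot('wrist','w8');rep()
for t in('w8','w7','w6'):
  i=load(t)[0].astype(int);print(t)
  for r in range(198,207): print(r,' '.join(f'{i[r,c,2]:3d}/{i[r,c,2]-i[r,c,1]:3d}' for c in range(234,248)))
```

```text
11.9 [0.4784 0.2704 0.1695] tilt 0.3648 stud pt [0.4562 0.2385 0.0676] F tool [-0.4  1.6 -3.6] F [1.9 2.  2.8]
11.95 [0.4784 0.2704 0.1695] tilt 0.3648 stud pt [0.4561 0.2385 0.0676] F tool [-1.   1.7 -3.6] F [2.5 1.8 2.8]
w8
198 123/  6 125/  7 124/  7 124/  7 123/  7 123/  7 125/  8 125/  7 125/  6 129/  7 115/  6 101/  6  75/  5  39/  3
199 124/  7 124/  7 123/  6 124/  7 123/  7 125/  7 125/  7 127/  7 131/  7 118/  6  76/  5  44/  2  32/  4  26/  4
200 123/  7 124/  7 123/  7 123/  7 124/  7 126/  7 129/  7 114/  6 100/  6  72/  4  39/  2  27/  2  47/  4  87/  5
201 123/  6 124/  7 124/  7 124/  7 124/  6 128/  6 108/  5  71/  2  40/  1  30/  2  50/  2  94/  4 114/  6 131/  7
202 124/  7 126/  7 127/  7 128/  7 128/  6 132/  4  87/  1  45/  5  46/  8  53/ 16  69/ 17  94/  8 100/  6  98/  6
203 126/  7 129/  6 114/  5 100/  2  96/ -1 103/  7  98/ 25  81/ 38  70/ 30  57/ 21  55/ 20  39/  9  30/  2  32/  2
204 113/  6  93/  3  60/ -2  49/  1  65/ 23  86/ 45 103/ 63  86/ 49  60/ 23  43/  7  37/  1  37/  2  37/  4  38/  3
205  58/  3  38/ -3 106/ 49 110/ 64 106/ 73 100/ 65  99/ 62  6
[... 1563 characters left out ...]
/  3
201 124/  7 124/  7 124/  7 124/  7 124/  6 125/  7 128/  7 108/  5  71/  3  41/  2  31/  3  53/  4  93/  5 113/  7
202 124/  7 125/  7 127/  7 128/  7 128/  6 127/  4 133/  3  83/  2  40/  9  46/  6  36/  1  54/  2  91/  5 101/  6
203 127/  7 130/  6 113/  5 101/  2  95/ -1 101/  7 115/ 20 100/ 37  74/ 38  52/ 12  38/  2  36/  3  34/  4  31/  3
204 113/  5  93/  3  59/ -3  50/  1  55/ 13  81/ 41 101/ 64  98/ 61  69/ 32  42/  7  39/  2  39/  3  38/  3  39/  3
205  58/  3  37/ -3 109/ 50 111/ 66 101/ 67  99/ 64 102/ 63  77/ 39  41/  5  35/  0  40/  3  37/  4  39/  4  39/  4
206 123/  7 104/ -1 154/ 66 189/130 195/149 195/143 145/100  67/ 31  35/ -1  38/  1  38/  3  40/  4  39/  4  39/  3
```

```bash
cat >> fit.py <<'E'
print('====')
for xm in(-5,-5.5,-6,-6.5,-7,-7.5,-8):
    q=np.array([pol(u,xm) for u in((243.8,201.3),(242.4,202),(240.2,203),(238.5,204),(236.2,205),(235.7,205.4))])
    print(xm,(q[:,0]-np.arcsin(2.5/q[:,1])).round(3),q[:,1].round(1))
E
python3 - <<'E'
s=open('fit.py').read().replace("st=arm.state();T=R","st=arm.state();T=R")
open('fit.py','w').write(s.replace("i,d=load('w7')","i,d=load('w8')"))
E
python3 fit.py | grep -v model | sed -n '3p;/pointer/p;/====/,$p'
```

```text
x_d,R,du [-3.80448215 38.14655674 -0.37164384] [0.7 1.5 1.3 0.5 1.  0.1 0.2 0.3 0.3 0.2 0.6 0.5 0.1 0.5 0.1 0.7 0.4 0.6
pointer .419 @x -3.8 [array([ 0.766, 19.592]), array([ 0.822, 16.416]), array([ 0.907, 13.241]), array([ 1.048, 10.148])] boss [-3.8  0.2 50.2]
pointer .419 @x -4.8 [array([ 0.656, 21.945]), array([ 0.685, 18.718]), array([ 0.728, 15.436]), array([ 0.796, 12.118])] boss [-4.8  0.2 53.9]
pointer .419 @x -5.8 [array([ 0.568, 24.511]), array([ 0.58, 21.29]), array([ 0.597, 17.995]), array([ 0.623, 14.625])] boss [-5.8  0.2 57.6]
pointer .419 @x -6.8 [array([ 0.497, 27.23 ]), array([ 0.498, 24.046]), array([ 0.5  , 20.784]), array([ 0.503, 17.44 ])] boss [-6.8  0.2 61.3]
pointer .419 @x -7.8 [array([ 0.439, 30.061]), array([ 0.434, 26.929]), array([ 0.427, 23.722]), array([ 0.417, 20.436])] boss [-7.8  0.2 64.9]
====
-5 [0.397 0.406 0.422 0.423 0.436 0.432] [21.7 23.9 27.1 30.1 33.2 34.2]
-5.5 [0.366 0.378 0.396 0.399 0.414 0.41 ] [23.1 25.3 28.5 31.4 34.5 35.6]
-6 [0.339 0.352 0.372 0.377 0.393 0.391] [24.5 26.7 29.9 32.8 35.8 36.9]
-6.5 [0.315 0.33  0.351 0.357 0.374 0.372] [25.9 28.1 31.3 34.1 37.2 38.2]
-7 [0.294 0.309 0.331 0.339 0.356 0.355] [27.4 29.6 32.7 35.5 38.5 39.6]
-7.5 [0.275 0.291 0.313 0.322 0.34  0.339] [28.9 31.  34.1 36.9 39.9 40.9]
-8 [0.258 0.274 0.297 0.306 0.325 0.324] [30.4 32.5 35.6 38.4 41.3 42.3]
```

Pointer geometry is consistent, but how far the mark stands off the dial is uncertain, so its angle could lie anywhere from 0.33 to 0.41. I'll lift the gauge off and show the dial face-on to the side camera, then re-seat it.

Run:
```python
from h import *
st=arm.state();print(st['qpos'].round(3));_,s=load('side0')
tgt=np.array([.39,-.33,.445]);print(proj(s,[.39,-.33,.40]))
# dial outward = tool +x ; want tool x toward side camera
v=np.array(s['origin'])-tgt;yx=np.degrees(np.arctan2(v[1],v[0]));print(yx, 'tool y yaw',yx-90)
go(tgt,Rd(yx-90)); go(tgt,Rd(-20))
```

```text
[ 0.6    0.473  1.561 -0.128  1.452 -0.325]
[153.55015914 100.40411858]
-88.18438739645808 tool y yaw -178.18438739645808
shift mm [-270.7 -605.7  -63.6] rotvec deg [ -11.6  -23.1 -125. ]
shift mm [-270.7 -605.7  -63.6] rotvec deg [-17.8  13.7  74.2]
```

Request:
{"api": "move_arm", "payload": {
  "plan": [0.1, 0, -7, -20, 0, 0, 0, 0.1, 0, -20, -55, -5, 0, 0, 0.1, 0, -36, -100, -12, 0, 0, 0.1, 0, -53, -145, -20.9, 0, 0, 0.1, 0, -60, -165, -20.9, 0, 0]
}}

```text
time: 12.58
ee_pos: [0.4788, 0.2711, 0.348]
tcp_rot: [0.3, 0.954, 0.002, 0.001]
contact_force: [0.7, -0.3, -3.2]
grip_width: 0.0241
grasp_force: 30.0
```

Run:
```python
from h import *
rep();print(arm.state()['qpos'].round(2),arm.state()['tcp_rot'].round(3));go([.39,-.33,.445],Rd(-175))
```

```text
12.575 [0.4788 0.2711 0.348 ] tilt -0.0037 stud pt [0.4791 0.2713 0.239 ] F tool [-0.7  0.2  3.2] F [ 0.7 -0.3 -3.2]
[ 0.51  0.12  1.59  0.    1.42 -0.45] [0.3   0.954 0.002 0.001]
shift mm [-271.5 -543.2  -98.7] rotvec deg [   0.     0.3 -129.9]
```

Run:
```python
from h import *
p0=np.array([.4788,.2711,.348]);p1=np.array([.40,-.33,.445]);y0=55
for k in range(5):
    f0,f1=k/5,(k+1)/5
    yaw=y0-46.6*k; print(k,Rd(yaw).inv().apply((p1-p0)/5*1e3).round(0))
```

```text
0 [ -56. -108.  -19.]
1 [-117.  -33.  -19.]
2 [-104.   62.  -19.]
3 [-27. 118. -19.]
4 [ 68. 101. -19.]
```

Request:
{"api": "move_arm", "payload": {
  "plan": [0.1, -11, -22, -4, 0, 0, 9, 0.1, -22, -43, -8, 0, 0, 18, 0.1, -34, -65, -12, 0, 0, 28, 0.1, -45, -86, -16, 0, 0, 37, 0.1, -56, -108, -19, 0, 0, 46.6]
}}

```text
time: 13.2
ee_pos: [0.4627, 0.1508, 0.3628]
tcp_rot: [0.655, 0.756, -0.002, -0.001]
contact_force: [0.6, -0.6, -2.7]
grip_width: 0.0237
grasp_force: 30.0
```

Request:
{"api": "move_arm", "payload": {
  "plan": [0.1, -23, -7, -4, 0, 0, 9, 0.1, -47, -13, -8, 0, 0, 18, 0.1, -70, -20, -12, 0, 0, 28, 0.1, -94, -26, -16, 0, 0, 37, 0.1, -117, -33, -19, 0, 0, 46.6]
}}

```text
time: 13.82
ee_pos: [0.4473, 0.0305, 0.3818]
tcp_rot: [0.9, 0.435, -0.002, -0.001]
contact_force: [-0.1, -0.2, -3.2]
grip_width: 0.0234
grasp_force: 30.0
```

Request:
{"api": "move_arm", "payload": {
  "plan": [0.1, -21, 12, -4, 0, 0, 9, 0.1, -42, 25, -8, 0, 0, 18, 0.1, -62, 37, -12, 0, 0, 28, 0.1, -83, 50, -16, 0, 0, 37, 0.1, -104, 62, -19, 0, 0, 46.6]
}}

```text
time: 14.45
ee_pos: [0.4321, -0.0892, 0.4008]
tcp_rot: [0.999, 0.044, -0.002, -0.0]
contact_force: [0.1, -0.8, -2.9]
grip_width: 0.0239
grasp_force: 30.0
```

Request:
{"api": "move_arm", "payload": {
  "plan": [0.1, -5, 24, -4, 0, 0, 9, 0.1, -11, 47, -8, 0, 0, 18, 0.1, -16, 71, -12, 0, 0, 28, 0.1, -22, 94, -16, 0, 0, 37, 0.1, -27, 118, -19, 0, 0, 46.6]
}}

```text
time: 15.08
ee_pos: [0.4162, -0.2089, 0.4198]
tcp_rot: [0.935, -0.355, -0.002, -0.0]
contact_force: [0.0, -0.4, -4.3]
grip_width: 0.0237
grasp_force: 30.0
```

Request:
{"api": "move_arm", "payload": {
  "plan": [0.1, 14, 20, -4, 0, 0, 9, 0.1, 27, 40, -8, 0, 0, 18, 0.1, 41, 61, -12, 0, 0, 28, 0.1, 54, 81, -16, 0, 0, 37, 0.1, 68, 101, -19, 0, 0, 46.6]
}}

```text
time: 15.7
ee_pos: [0.4009, -0.3294, 0.4387]
tcp_rot: [0.718, -0.696, -0.002, 0.0]
contact_force: [1.1, -0.2, -3.0]
grip_width: 0.0237
grasp_force: 30.0
```

Run:
```python
from h import *
rep();print(arm.state()['qpos'].round(2),arm.state()['tcp_rot'].round(3))
i,d=shot('side','s9')
st=arm.state();T=R.from_quat(st['tcp_rot']);o=st['ee_pos']+T.apply([0,0,.110]);G=T*R.from_matrix(np.diag([-1,1,-1.]))
P=lambda *q:proj(d,o+G.apply(np.array(q)/1e3))
c=P(-6,0,64);print('pivot',c,'rim',P(-6,42,64),P(-6,0,106))
h=cv2.cvtColor(i,cv2.COLOR_BGR2HSV).astype(int);x0,y0=int(c[0])-50,max(int(c[1])-55,0)
m=((h[...,0]<8)|(h[...,0]>172))&(h[...,1]>110)&(h[...,2]>60);ys,xs=np.nonzero(m[y0:y0+110,x0:x0+100]);print('red',len(xs),(xs+x0).min(),(xs+x0).max(),(ys+y0).min(),(ys+y0).max())
for n,mm in(('blue',(abs(h[...,0]-110)<12)&(h[...,1]>110)),('white',(h[...,1]<45)&(h[...,2]>90))):
    ys,xs=np.nonzero(mm[y0:y0+110,x0:x0+100]);print(n,len(xs),(xs+x0).min() if len(xs) else 0,(xs+x0).max() if len(xs) else 0)
```

```text
15.7 [ 0.4009 -0.3294  0.4387] tilt -0.0031 stud pt [ 0.4006 -0.3292  0.3297] F tool [ 0.2 -1.1  3. ] F [ 1.1 -0.2 -3. ]
[-0.69  0.04  1.49 -0.    1.61  2.42] [ 0.718 -0.696 -0.002  0.   ]
pivot [166.5428275  110.03135537] rim [117.80457085 113.03157384] [162.21948143  61.53200713]
red 156 126 182 67 164
blue 633 120 213
white 7115 123 215
```

Request:
{"api": "move_arm", "payload": {
  "plan": [0.1, 0, 0, 0, 0, 0, 0, 0.1, 0, 0, 0, 0, 0, 0, 0.1, 0, 0, 0, 0, 0, 0, 0.1, 0, 0, 0, 0, 0, 0, 0.1, 0, 0, 0, 0, 0, 0]
}}

```text
time: 16.38
ee_pos: [0.4023, -0.3291, 0.4401]
tcp_rot: [0.72, -0.694, 0.0, -0.0]
contact_force: [-0.1, -0.3, -3.8]
grip_width: 0.0232
grasp_force: 30.0
```

Request:
{"api": "move_arm", "payload": {
  "plan": [0.1, 0, 0, 0, 0, 0, 0, 0.1, 0, 0, 0, 0, 0, 0, 0.1, 0, 0, 0, 0, 0, 0]
}}

```text
time: 16.75
ee_pos: [0.4022, -0.3294, 0.44]
tcp_rot: [0.72, -0.694, -0.0, -0.0]
contact_force: [-0.4, -0.3, -3.8]
grip_width: 0.0236
grasp_force: 30.0
```

```bash
cat > side.py <<'E'
from h import *
i,d=shot('side','s10')
st=arm.state();T=R.from_quat(st['tcp_rot']);o=st['ee_pos']+T.apply([0,0,.110]);G=T*R.from_matrix(np.diag([-1,1,-1.]))
def dial(uv,x):
    a,v=ray(d,uv);a=G.inv().apply(a-o);v=G.inv().apply(v);return ((a+v*(x/1e3-a[0])/v[0])*1e3)[1:]
h=cv2.cvtColor(i,cv2.COLOR_BGR2HSV).astype(int);I=i.astype(int)
x0,y0,x1,y1=112,55,222,172;sub=lambda m:m[y0:y1,x0:x1].astype(np.uint8)
def comps(n,m,mn):
    k,l,s,c=cv2.connectedComponentsWithStats(sub(m))
    for j in range(1,k):
        if s[j,4]>=mn: q=c[j]+[x0,y0];print(n,s[j,4],q.round(1),'bbox',s[j,:4]+[x0,y0,0,0],'yz@-6',dial(q,-6).round(1))
comps('red',((h[...,0]<8)|(h[...,0]>172))&(h[...,1]>110)&(h[...,2]>60),6)
comps('blue',(abs(h[...,0]-110)<12)&(h[...,1]>110),40)
comps('gold',(h[...,0]>8)&(h[...,0]<25)&(h[...,1]>90),6)
comps('dark',(I.max(2)<80),15)
comps('white',(h[...,1]<45)&(h[...,2]>90),300)
E
python3 side.py
```

```text
red 83 [179.6  71.7] bbox [175  65  10  15] yz@-6 [-12.4  95.1]
red 102 [130.7 158.5] bbox [125 152  11  14] yz@-6 [38.3 19. ]
blue 269 [198.5  84.7] bbox [175  58  40  85] yz@-6 [-28.1  82.9]
blue 352 [133.8  87.8] bbox [121  59  34  86] yz@-6 [27.8 83.4]
gold 256 [207.6  64.5] bbox [190  60  32  10] yz@-6 [-37.2  99.9]
gold 905 [216.2 122.6] bbox [205  77  17  95] yz@-6 [-42.5  47. ]
gold 1185 [120.8 140.9] bbox [112 101  26  71] yz@-6 [44.8 36.7]
gold 89 [169.3 108.1] bbox [165 103  10  11] yz@-6 [-0.8 63.6]
gold 80 [175.6 168.6] bbox [168 164  17   8] yz@-6 [-1.6  4.8]
dark 954 [125.1  70.6] bbox [112  55  43  47] yz@-6 [33.2 98.3]
dark 298 [195.7  57.8] bbox [174  55  48  10] yz@-6 [-27.2 106.1]
dark 86 [167.   84.1] bbox [165  66   5  38] yz@-6 [-0.7 85. ]
dark 134 [171.  126.4] bbox [164 121  14  11] yz@-6 [-0.8 46.6]
dark 71 [214.  152.4] bbox [211 146   6  14] yz@-6 [-39.1  17.7]
white 7586 [169.4 118.5] bbox [124  55  89 117] yz@-6 [-0. 54.]
```

Face-on, the red mark is at (-12.4, 95.1) mm and the boss at (-0.8, 63.6). The dial centre is at about y = -0.4, which gives a ≈ 0.36 at r ≈ 33.6 (expected 34). I'm going back to re-seat.

Run:
```python
from h import *
p1=np.array([.4561,.2383,.25]);p0=np.array([.4022,-.3294,.440])
y0=-178+.1; st=arm.state();T=R.from_quat(st['tcp_rot']);print(np.degrees(np.arctan2(*T.apply([0,1,0])[[1,0]])))
y0=np.degrees(np.arctan2(*T.apply([0,1,0])[[1,0]]))-360 if T.apply([0,1,0])[1]>0 else np.degrees(np.arctan2(*T.apply([0,1,0])[[1,0]]))
dy=(55-y0)/5;print(y0,dy)
for k in range(5): print(k,Rd(y0+dy*k).inv().apply((p1-p0)/5*1e3).round(0))
```

```text
-177.86770937689286
-177.86770937689286 46.573541875378574
0 [-113.  -15.   38.]
1 [-67. -92.  38.]
2 [  21. -112.   38.]
3 [ 96. -62.  38.]
4 [111.  27.  38.]
```

Request:
{"api": "move_arm", "payload": {
  "plan": [0.1, -23, -3, 8, 0, 0, -9, 0.1, -45, -6, 15, 0, 0, -18, 0.1, -68, -9, 23, 0, 0, -28, 0.1, -90, -12, 30, 0, 0, -37, 0.1, -113, -15, 38, 0, 0, -46.6]
}}

```text
time: 17.42
ee_pos: [0.4131, -0.2152, 0.4019]
tcp_rot: [0.937, -0.35, 0.0, 0.0]
contact_force: [0.5, -0.6, -3.6]
grip_width: 0.0235
grasp_force: 30.0
```

Request:
{"api": "move_arm", "payload": {
  "plan": [0.1, -13, -18, 8, 0, 0, -9, 0.1, -27, -37, 15, 0, 0, -18, 0.1, -40, -55, 23, 0, 0, -28, 0.1, -54, -74, 30, 0, 0, -37, 0.1, -67, -92, 38, 0, 0, -46.6]
}}

```text
time: 18.05
ee_pos: [0.4234, -0.1018, 0.3639]
tcp_rot: [0.999, 0.049, 0.0, 0.0]
contact_force: [-0.4, -0.0, -3.8]
grip_width: 0.0241
grasp_force: 30.0
```

Request:
{"api": "move_arm", "payload": {
  "plan": [0.1, 4, -22, 8, 0, 0, -9, 0.1, 8, -45, 15, 0, 0, -18, 0.1, 13, -67, 23, 0, 0, -28, 0.1, 17, -90, 30, 0, 0, -37, 0.1, 21, -112, 38, 0, 0, -46.6]
}}

```text
time: 18.68
ee_pos: [0.4339, 0.0117, 0.326]
tcp_rot: [0.898, 0.44, 0.0, 0.0]
contact_force: [-0.0, -0.1, -2.5]
grip_width: 0.0239
grasp_force: 30.0
```

Request:
{"api": "move_arm", "payload": {
  "plan": [0.1, 19, -12, 8, 0, 0, -9, 0.1, 38, -25, 15, 0, 0, -18, 0.1, 58, -37, 23, 0, 0, -28, 0.1, 77, -50, 30, 0, 0, -37, 0.1, 96, -62, 38, 0, 0, -46.6]
}}

```text
time: 19.3
ee_pos: [0.4443, 0.1255, 0.288]
tcp_rot: [0.65, 0.76, 0.0, 0.0]
contact_force: [-0.1, 0.2, -2.5]
grip_width: 0.0236
grasp_force: 30.0
```

Request:
{"api": "move_arm", "payload": {
  "plan": [0.1, 30, 6, 8, 0, 0, -9, 0.1, 60, 13, 15, 0, 0, -18, 0.1, 90, 20, 26, 0, 0, -28, 0.1, 111, 27, 38, 0, 0, -37, 0.1, 111, 27, 38, 0, 0, -46.6]
}}

```text
time: 19.92
ee_pos: [0.4541, 0.2398, 0.249]
tcp_rot: [0.296, 0.955, -0.0, -0.001]
contact_force: [-1.3, -1.5, -3.0]
grip_width: 0.0237
grasp_force: 30.0
```

Request:
{"api": "move_arm", "payload": {
  "plan": [0.1, 0, 0, 0, 0, 0, 0, 0.1, 0, 0, 0, 0, 0, 0, 0.1, 0, 0, 0, 0, 0, 0]
}}

```text
time: 20.3
ee_pos: [0.4545, 0.2383, 0.2503]
tcp_rot: [0.301, 0.954, 0.0, 0.0]
contact_force: [0.6, -0.9, -4.4]
grip_width: 0.0237
grasp_force: 30.0
```

Run:
```python
from h import *
rep();go([.4561,.2383,.184],Rd(55.1))
```

```text
20.3 [0.4545 0.2383 0.2503] tilt -0.0004 stud pt [0.4546 0.2383 0.1413] F tool [-1.  -0.4  4.4] F [ 0.6 -0.9 -4.4]
shift mm [-1.3  0.9 66.3] rotvec deg [ 0.   0.  -0.1]
```

Request:
{"api": "move_arm", "payload": {
  "plan": [0.1, -1.3, 0.9, 25, 0, 0, 0, 0.1, -1.3, 0.9, 50, 0, 0, 0, 0.1, -1.3, 0.9, 63, 0, 0, 0, 0.1, -1.3, 0.9, 66, 0, 0, 0, 0.1, -1.3, 0.9, 66, 0, 0, 0]
}}

```text
time: 20.92
ee_pos: [0.4564, 0.2387, 0.1846]
tcp_rot: [0.3, 0.954, 0.0, 0.0]
contact_force: [0.1, 0.3, -3.1]
grip_width: 0.0236
grasp_force: 30.0
```

Request:
{"api": "move_arm", "payload": {
  "plan": [0.1, 0, 0, 3, 0, 0, 0, 0.1, 0, 0, 5, 0, 0, 0, 0.1, 0, 0, 6.5, 0, 0, 0, 0.1, 0, 0, 7, 0, 0, 0, 0.1, 0, 0, 7, 0, 0, 0]
}}

```text
time: 21.55
ee_pos: [0.4561, 0.2386, 0.1771]
tcp_rot: [0.3, 0.954, 0.0, 0.0]
contact_force: [0.4, -0.1, -3.7]
grip_width: 0.0234
grasp_force: 30.0
```

```bash
python3 -c "
from h import *
rep()"
```

```text
21.55 [0.4561 0.2386 0.1771] tilt -0.0003 stud pt [0.4561 0.2386 0.0681] F tool [-0.4  0.1  3.7] F [ 0.4 -0.1 -3.7]
```

Request:
{"api": "move_arm", "payload": {
  "plan": [0.1, 0, 0, 0.4, 0, 0, 0, 0.1, 0, 0, 0.7, 0, 0, 0, 0.1, 0, 0, 0.7, 0, 0, 0]
}}

```text
time: 21.92
ee_pos: [0.4563, 0.2387, 0.1767]
tcp_rot: [0.3, 0.954, 0.0, 0.0]
contact_force: [0.2, 0.3, 1.6]
grip_width: 0.0232
grasp_force: 30.0
```

Request:
{"api": "move_arm", "payload": {
  "plan": [0.1, 0, 9.8, 0.3, 5.2, 0, 0, 0.1, 0, 19.6, 1.6, 10.4, 0, 0, 0.1, 0, 29.2, 3.9, 15.6, 0, 0, 0.1, 0, 38.5, 6.95, 20.75, 0, 0, 0.1, 0, 38.5, 6.95, 20.75, 0, 0]
}}

```text
time: 22.55
ee_pos: [0.479, 0.2713, 0.1689]
tcp_rot: [0.294, 0.939, -0.173, -0.054]
contact_force: [0.0, 0.3, 4.8]
grip_width: 0.0239
grasp_force: 30.0
```

Request:
{"api": "move_arm", "payload": {
  "plan": [0.1, 0, 0, 0, 0, 0, 0, 0.1, 0, 0, 0, 0, 0, 0, 0.1, 0, 0, 0, 0, 0, 0, 0.1, 0, 0, 0, 0, 0, 0, 0.1, 0, 0, 0, 0, 0, 0]
}}

```text
time: 23.18
ee_pos: [0.4781, 0.2702, 0.1695]
tcp_rot: [0.295, 0.939, -0.172, -0.054]
contact_force: [2.2, 1.6, -0.9]
grip_width: 0.0241
grasp_force: 30.0
```

```bash
python3 -c "
from h import *
rep()"
```

```text
23.175 [0.4781 0.2702 0.1695] tilt 0.3615 stud pt [0.4561 0.2386 0.0675] F tool [-0.9  2.7 -0.1] F [ 2.2  1.6 -0.9]
```

Request:
{"api": "move_arm", "payload": {
  "plan": [0.1, 0, 0.1, 0.1, 0, 0, 0, 0.1, 0, 0.1, 0.1, 0, 0, 0, 0.1, 0, 0.1, 0.1, 0, 0, 0, 0.1, 0, 0.1, 0.1, 0, 0, 0, 0.1, 0, 0.1, 0.1, 0, 0, 0]
}}

```text
time: 23.8
ee_pos: [0.4782, 0.2702, 0.1693]
tcp_rot: [0.295, 0.938, -0.172, -0.054]
contact_force: [2.0, 3.3, 2.5]
grip_width: 0.0237
grasp_force: 30.0
```

Request:
{"api": "move_arm", "payload": {
  "plan": [0.1, 0, 0, 0, 0, 0, 0, 0.1, 0, 0, 0, 0, 0, 0, 0.1, 0, 0, 0, 0, 0, 0, 0.1, 0, 0, 0, 0, 0, 0]
}}

```text
time: 24.3
ee_pos: [0.4782, 0.2702, 0.1693]
tcp_rot: [0.295, 0.938, -0.172, -0.054]
contact_force: [2.8, 3.6, 2.8]
grip_width: 0.0238
grasp_force: 30.0
```

Run:
```python
from h import *
rep();i,_=shot('wrist','w11');rep();j,_=load('w8')
print(cv2.phaseCorrelate(cv2.cvtColor(j[183:212,208:306],cv2.COLOR_BGR2GRAY).astype(float),cv2.cvtColor(i[183:212,208:306],cv2.COLOR_BGR2GRAY).astype(float)))
k=i.astype(int)
for r in range(198,206): print(r,' '.join(f'{k[r,c,2]:3d}/{k[r,c,2]-k[r,c,1]:3d}' for c in range(234,248)))
```

```text
24.3 [0.4782 0.2702 0.1693] tilt 0.3618 stud pt [0.4561 0.2386 0.0674] F tool [-0.2  3.2 -4.3] F [2.8 3.6 2.8]
24.35 [0.4782 0.2702 0.1694] tilt 0.3618 stud pt [0.4561 0.2386 0.0674] F tool [-1.1  2.8 -5.3] F [3.5 3.1 3.9]
((-0.05176109050855615, -0.5728958304862175), 1.0704808052979722)
198 123/  6 124/  6 123/  6 124/  6 123/  5 124/  7 124/  6 126/  7 128/  7 132/  6 118/  5  77/  4  44/  5  34/  3
199 124/  6 124/  7 124/  6 123/  6 124/  6 125/  6 126/  6 130/  6 116/  6  99/  5  74/  4  39/  3  26/  2  46/  4
200 124/  6 124/  5 123/  5 125/  6 124/  5 127/  6 119/  6 110/  5  78/  4  39/  2  28/  1  49/  2  90/  4 109/  6
201 124/  6 125/  6 125/  6 126/  6 125/  5 128/  4 100/  2  64/  0  42/  0  31/ -1  46/ 14  96/ 19 121/  9 123/  6
202 125/  5 127/  6 129/  5 120/  5 114/  3 126/  1 102/  9  72/ 27  67/ 25  58/ 20  64/ 29  88/ 23  84/  9  75/  4
203 131/  7 114/  5 102/  2  80/  0  70/  2 104/ 16 107/ 38  94/ 54  73/ 34  56/ 18  55/ 17  43/  9  32/  1  32/  2
204  92/  4  61/  1  54/ -6  44/ -2  62/ 34  92/ 59 103/ 67  83/ 47  47/ 12  34/ -3  37/  0  38/  2  38/  3  38/  3
205  39/  2  70/ -4 135/ 63 152/104 141/100 138/ 95 123/ 80  72/ 34  32/ -2  36/  0  38/  3  37/  1  39/  4  38/  3
```

Request:
{"api": "move_arm", "payload": {
  "plan": [0.1, 0, 0, -0.1, 0, 0, 0, 0.1, 0, 0, -0.1, 0, 0, 0, 0.1, 0, 0, -0.1, 0, 0, 0, 0.1, 0, 0, -0.1, 0, 0, 0, 0.1, 0, 0, -0.1, 0, 0, 0]
}}

```text
time: 24.98
ee_pos: [0.4781, 0.2702, 0.1694]
tcp_rot: [0.295, 0.938, -0.172, -0.054]
contact_force: [2.9, 2.6, 3.6]
grip_width: 0.0233
grasp_force: 30.0
```

Request:
{"api": "move_arm", "payload": {
  "plan": [0.1, 0, 0, 0, 0, 0, 0, 0.1, 0, 0, 0, 0, 0, 0, 0.1, 0, 0, 0, 0, 0, 0, 0.1, 0, 0, 0, 0, 0, 0, 0.1, 0, 0, 0, 0, 0, 0]
}}

```text
time: 25.6
ee_pos: [0.4781, 0.2702, 0.1694]
tcp_rot: [0.295, 0.938, -0.172, -0.054]
contact_force: [3.9, 4.7, 4.3]
grip_width: 0.0238
grasp_force: 30.0
```

Run:
```python
from h import *
rep()
print(arm.sign_off())
```

```text
25.6 [0.4781 0.2702 0.1694] tilt 0.3621 stud pt [0.456  0.2385 0.0674] F tool [-0.6  4.2 -6.2] F [3.9 4.7 4.3]
the job is handed in; nothing more can be done
None
```

The job was handed in at 25.6 s: the gauge is still gripped and seated on the stud, rocked to 0.362 rad against a red mark I measured at about 0.36, and pressing on the bar with roughly 10 N.

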